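# Store samples in the dry cabinet and purge it

## Robot

A 7-joint arm with a two-finger parallel gripper is mounted at the origin on the work surface. World frame = base frame: x ahead of the robot, y to its left, z up, the work surface at z = 0. Lengths are in m, angles in rad, forces in N, time in s.
With the tool pointing down it reaches from about 0.425 to 0.925 m from the base axis. Payload 6.8 kg.
Tool frame: the origin (TCP) lies between the finger pads; the fingertips stand r.tcp_to_tips ahead of it and the grasp point (between the pads) lies 3 mm ahead of it (r.tcp_to_tips is the distance from the TCP to the fingertips, in m); z points along the fingers, y is the line along which they close (so a half turn about z gives the same grasp; the last joint's range is limited). The gripper opens to 85 mm and grips with 20 to 120 N. Pads are 22 mm wide; open, the fingers measure 114 mm over their backs; the gripper's body (76 mm by 85 mm) begins 54 mm behind the grasp point. The pads swing forward as they close: fully open they stand 13 mm farther back than shut.
Start: joints at [1.136, 0.477, 0.022, 1.555, -0.011, 1.109, -0.083], TCP at [0.217, -0.639, 0.253] pointing down, gripper open.
Joint ranges: [-2.96, 2.96], [-0.34, 2.1], [-1.41, 1.46], [0.24, 2.44], [-1.37, 4.51], [0.17, 1.92], [-2.96, 2.96]. Speed limits (rad/s): [2.39, 2.39, 3.14, 3.14, 3.14, 3.14, 3.14].

## Interface

Orientations are given as a rotation vector (axis times angle).
In Python, from bench import r gives the robot as it stands. The module is installed in compiled form; this text tells all that it offers.
- The arm moves only by the tool step_arm, never from a script. Its argument "moves" is a list of rows, each an object of numbers: "rx", "ry", "rz": the turn, a rotation vector about the tool's x, y, z in degrees; "dx", "dy", "dz": the shift along the tool's x, y, z in mm; "gripper": the opening, from -1 (shut) to 1 (fully open). In form: [{"rx": .., "ry": .., "rz": .., "dx": .., "dy": .., "dz": .., "gripper": ..}, ...]. A call has 1 to 20 rows; each row shifts and turns the commanded pose from where the row before left it, along the tool's axes as they then stand; what a row does not reach is not made up. A row lasts 1/8 s, in which the tool goes at most 62.5 mm and 10.7 degrees, less where a joint would pass 70% of its speed; a pose out of reach is approached as far as the arm can. A call is refused whole if a number of a shift passes 62.5 or a number of a turn 10.7, either way. A call with a gripper value outside its range is refused whole. The fingers move at their own pace and stop on an object; "grip_force" is the grip in N (left out, the last holds). Time passes only in rows, so rows that do not move let the fingers close. It gives the time, the measured TCP pose, the force, the opening and the grip force at its end, in the units of the state.
- r.get_obs(): the state, without advancing time (a new reading comes with each control period).
- r.grab_frame(name): name is "side" or "top"; returns the picture (400x640x3 uint8, blue, green, red); there is no depth.
- r.camera_info(name): a dict with "mtx" (3x3 intrinsics, pixels), "D" ([k1, k2, p1, p2, k3] as OpenCV has them; the pictures are not rectified), "rvec" (rotation vector, rad) and "tvec" (3), from world to camera coordinates, as OpenCV has them. Camera axes: x right, y down, z forward; pixel columns grow to the right and rows downward; lengths in m; the calibration is good to about 2 mm. A picture is of the moment at which its call begins. camera_info takes no time and is no camera call.
- r.hand_in(): hands the job in; it is judged then, once.
The state is a dict: "clock": time; "joints": joint angles; "qvel": joint speeds; "tau": joint torques, N m; "tcp_pos": TCP position; "orientation": TCP orientation; "contact_force": force on the tool from outside, world axes, zero at the start; "moment": the same for the moment, N m; "grip_width": finger opening in m; "gripper_force": force on a finger pad.
Only numpy, scipy, OpenCV 4.12 (cv2) and the standard library are available. Lean on these libraries where they do the work, as an engineer would, in place of code of your own. Each camera call takes 0.05 s, during which the arm holds its last target. There are 200 camera calls.

## Task

Put the samples into dry storage: take the spent desiccant canister (green top) out of the open drawer and stand it in the steel tray, and stand the fresh canister (orange top) and every blue-capped sample jar that is there upright in the drawer, one to a compartment, with the amber jars already in there left standing in it. Push the drawer fully home until its catch seats; only then push the spring lever on top of the cabinet fully over to the blue (nitrogen) side, hold it there for at least three seconds, and let it spring back to the centre. Keep the lever off the red (vent) side and leave the other things on the bench where they are.

Things in the scene. Friction and masses are not known exactly. Their poses are not given: they have to be found in the camera images.
- drawer (a joint): Drawer of the dry cabinet (m): 0 = fully home, grows as it slides out towards the robot, to 0.18. Starts nearly fully out; about 2 N of friction. Its spring roller catch resists with about 7 N from 14 to 6 mm before home, then snaps over, pulls the drawer shut to 0 and holds it; stopped short, it stays ajar.
- drawer_floor (a point): Middle of the drawer's inner floor, 78 mm above the bench (moves with the drawer). x points into the cabinet, y left, z up. 6 compartments, centres at x = -0.035 and +0.035, y = -0.085, 0 and +0.085 m, parted by black ribs 18 mm high, 4 mm thick. Side and back walls are 24 mm high; the front panel is 83 mm high, its faces at x = -0.080 (inner) and -0.092 (outer).
- drawer_handle (a point): Middle of the drawer's steel bar handle, about 10 mm thick and 120 mm long along y, 35 mm in front of the front panel's outer face, 127 mm above the bench and 43 mm below the cabinet's top. Same axes as drawer_floor; x is the way the drawer is pushed home.
- lever_grip (a point): Middle of the purge lever's black grip: upright cylinder 24 mm across, 50 mm long, 280 mm above the bench when centred, 70 mm from the pivot along the lever. The pivot lies 40 mm above the cabinet's top (itself 170 mm up), over an aluminium valve block 34 mm high. z runs along the lever, x along the cabinet's x.
- lever (a joint): Angle of the spring-centred purge lever (rad): 0 = upright, shut; positive = leaning to the cabinet's left (+y), to the blue end block (nitrogen); negative = to the right, red end block (vent). Stops at +-0.45. Needs about 8 N at the grip at the stop; springs back to 0 when let go. The gauge needle on the cabinet's top turns with it.
- fresh_center (a point): Fresh desiccant canister: slotted aluminium cylinder with an ORANGE disc on top, 46 mm across, 70 mm tall, about 0.13 kg. The point is its centre, half-way up; z is its axis. At the start it stands on the mat among the sample jars.
- spent_center (a point): Spent desiccant canister: the same aluminium cylinder with a dark GREEN disc on top, 46 mm across, 70 mm tall, about 0.13 kg. The point is its centre, half-way up. At the start it stands in one of the drawer's compartments.
- tray_in (a point): Centre of the inner floor of the square steel regeneration tray, fixed on the bench: 140 mm square outside, 3 mm walls, rim 16 mm above the bench, floor 3 mm thick. z up, x and y along its sides.
- cabinet: Dry-storage cabinet, fixed: white base, clear acrylic hood, 260 mm deep (x), 310 mm wide (y), 170 mm high; the origin is the centre of its underside, its front (-x) looks to the robot. Besides the lever valve it carries a round gauge on its top (64 mm across, 47 mm high), 115 mm behind and 120 mm to the right of the lever.
- mat: Thin teal bench mat, fixed, 240 x 220 x 3 mm; the sample jars and the fresh canister stand on it at the start. Origin at the centre of its underside. Mat and tray lie on opposite sides of the drawer, either way round.
- wash_bottle: Bystander: wash bottle with a red cap, 68 mm across, 180 mm tall, origin under its centre.
- adapter: Bystander: small black box, 75 x 55 x 34 mm, origin under its centre.
- jar1_center (a point): White plastic sample jar with a blue screw cap, closed: upright cylinder 48 mm across (cap 50 mm, the top 18 mm), 70 mm tall, about 0.11 kg. The point is its centre, half-way up (35 mm above its foot); z is its axis; its contents lie low. It stands on the mat at the start; grip its upper half so that the fingers clear the ribs. Two or three such jars are present.
- jar2_center (a point): White plastic sample jar with a blue screw cap, closed: upright cylinder 48 mm across (cap 50 mm, the top 18 mm), 70 mm tall, about 0.11 kg. The point is its centre, half-way up (35 mm above its foot); z is its axis; its contents lie low. It stands on the mat at the start; grip its upper half so that the fingers clear the ribs. Two or three such jars are present.
- jar3_center (a point): White plastic sample jar with a blue screw cap, closed: upright cylinder 48 mm across (cap 50 mm, the top 18 mm), 70 mm tall, about 0.11 kg. The point is its centre, half-way up (35 mm above its foot); z is its axis; its contents lie low. It stands on the mat at the start; grip its upper half so that the fingers clear the ribs. Two or three such jars are present.
- amber1_center (a point): Amber glass jar with a black cap, already stored: same size as the sample jars (50 mm across, 70 mm tall). The point is its centre, half-way up. One or two of five are present, each standing in a compartment of the drawer.
- amber2_center (a point): Amber glass jar with a black cap, already stored: same size as the sample jars (50 mm across, 70 mm tall). The point is its centre, half-way up. One or two of five are present, each standing in a compartment of the drawer.
- amber3_center (a point): Amber glass jar with a black cap, already stored: same size as the sample jars (50 mm across, 70 mm tall). The point is its centre, half-way up. One or two of five are present, each standing in a compartment of the drawer.
- amber4_center (a point): Amber glass jar with a black cap, already stored: same size as the sample jars (50 mm across, 70 mm tall). The point is its centre, half-way up. One or two of five are present, each standing in a compartment of the drawer.
- amber5_center (a point): Amber glass jar with a black cap, already stored: same size as the sample jars (50 mm across, 70 mm tall). The point is its centre, half-way up. One or two of five are present, each standing in a compartment of the drawer.

How it is judged:
By the outcome, as a careful person would: the job done as asked, in the order asked, and still so for the second after the job is handed in, with the robot touching nothing.
Of jar1, jar2, jar3 only 2 to 3 are there at a start; the rules pass over those that are not, and their reading is None.
Of amber1, amber2, amber3, amber4, amber5 only 1 to 2 are there at a start; the rules pass over those that are not, and their reading is None.
At some moment in a run one of jar1, jar2, jar3, fresh may be knocked a few centimetres aside while the robot is not near it.
It also fails if it takes over 192 s, if anything falls off the work surface, if the arm or the gripper's body presses on something with over 40 N, if the wrist force passes 120 N, or if a joint passes its speed limit or range.

## Working session

There is one attempt and no reset: what is moved stays moved. The work goes in short steps, Python scripts to look and compute and a tool call to move; the robot and the scene stay as the last step left them, time stands still between calls to the robot, and variables do not carry over. Pictures are saved under pics/ and viewed, at most 14 in all, crops included, and the job is handed in when it is done.

Besides the shell and the picture viewer there is one more tool, called after "Emit:" in YAML: its name, and indented under it one key for each argument. step_arm: Moves the arm, as the interface text tells. Its arguments: {"type":"object","properties":{"moves":{"type":"array","items":{"type":"object","properties":{"rx":{"type":"number"},"ry":{"type":"number"},"rz":{"type":"number"},"dx":{"type":"number"},"dy":{"type":"number"},"dz":{"type":"number"},"gripper":{"type":"number"}}}},"grip_force":{"type":"number"}},"required":["moves"]}

```bash
mkdir -p pics
cat > h.py <<'E'
import numpy as np, cv2
from bench import r
def cam(n):
    c=r.camera_info(n); R,_=cv2.Rodrigues(np.array(c['rvec'],float)); return np.array(c['mtx'],float),np.array(c['D'],float),R,np.array(c['tvec'],float).reshape(3)
def pix2z(n,uv,z):
    K,D,R,t=cam(n); p=cv2.undistortPoints(np.array([[uv]],float),K,D)[0,0]
    d=R.T@np.array([p[0],p[1],1]); o=-R.T@t; return o+d*(z-o[2])/d[2]
def proj(n,P):
    K,D,R,t=cam(n); return cv2.projectPoints(np.array(P,float).reshape(-1,1,3),cv2.Rodrigues(R)[0],t,K,D)[0][:,0]
def snap(n,name,crop=None,s=1):
    im=r.grab_frame(n); 
    if crop: x0,y0,x1,y1=crop; im=im[y0:y1,x0:x1]
    if s!=1: im=cv2.resize(im,None,fx=s,fy=s,interpolation=cv2.INTER_CUBIC)
    cv2.imwrite('pics/'+name,im)
E
python3 - <<'E'
from h import *
snap('top','t0.png');snap('side','s0.png')
for n in('top','side'):
    K,D,R,t=cam(n);print(n,K[0,0],-R.T@t,R[2])
o=r.get_obs();print(o['tcp_pos'],o['orientation'],o['grip_width'],r.tcp_to_tips,cv2.Rodrigues(np.array(o['orientation']))[0].round(3))
E
```

```text
top 370.32774532259367 [0.56654191 0.01611185 1.33761227] [ 0.04995032 -0.01283024 -0.99866929]
side 496.8658796437386 [0.00439315 0.83504054 0.80858089] [ 0.52007493 -0.68373413 -0.51188837]
[ 0.21651821 -0.63882242  0.25246047] [-3.09821245e+00 -5.10819635e-01  5.97549667e-04] 0.08524870131631665 0.022 [[ 0.947  0.321 -0.001]
 [ 0.321 -0.947  0.001]
 [-0.    -0.002 -1.   ]]
```

View pics/t0.png

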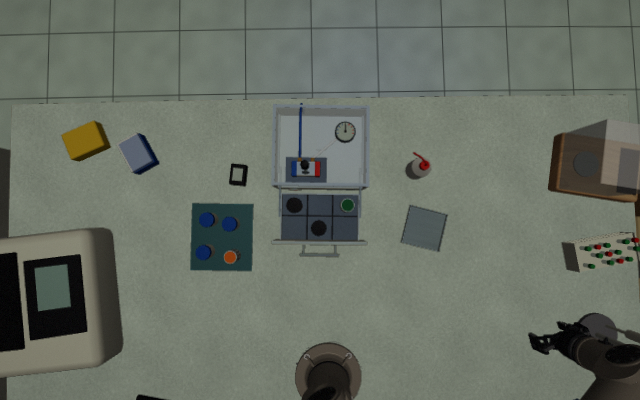

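View pics/s0.png

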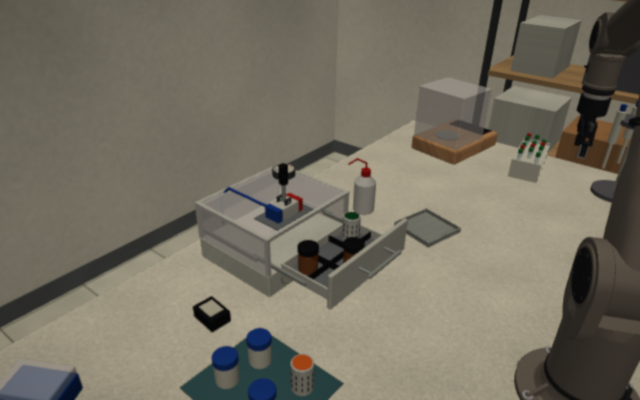

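Run:
```python
from h import *
snap('top','t1.png',(180,95,460,285),2.85)
```

```text
(no output)
```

View pics/t1.png

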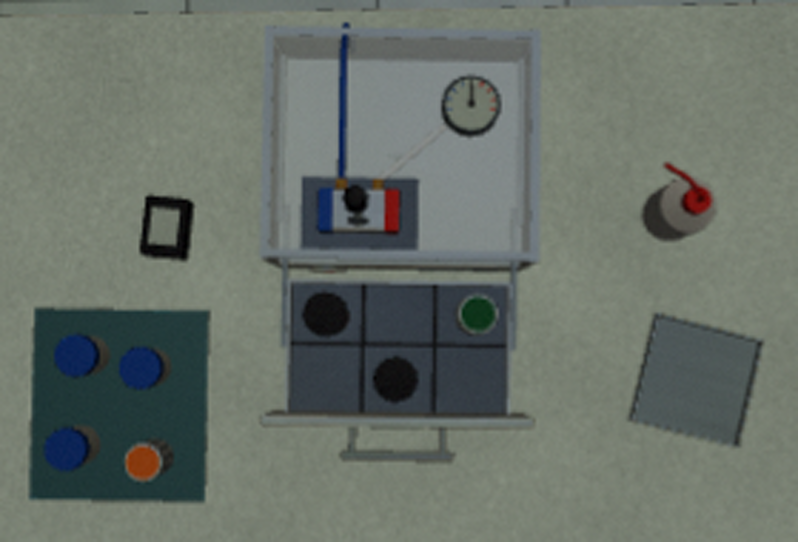

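The crop shows (crop px) blue caps at (77,355), (142,367), (68,448); orange (143,462); green (478,313); ambers (326,313), (396,379); tray corners (655,314), (762,341), (739,446), (629,421); handle (397,456), lever grip (356,197).

```bash
cat >> h.py <<'E'
def caps(im=None):
    im=r.grab_frame('top') if im is None else im
    h=cv2.cvtColor(im,cv2.COLOR_BGR2HSV); out=[]
    for nm,lo,hi,z,box in(('jar',(105,140,60),(125,255,255),.073,(180,190,380,285)),('fresh',(3,150,100),(16,255,255),.073,(180,180,380,285)),('spent',(50,120,40),(80,255,255),.148,(270,185,370,250))):
        m=cv2.inRange(h,lo,hi); k=np.zeros_like(m); k[box[1]:box[3],box[0]:box[2]]=255; m&=k
        n,l,st,c=cv2.connectedComponentsWithStats(m)
        for i in range(1,n):
            if st[i,4]>40: out.append((nm,c[i].round(1),st[i,4],pix2z('top',c[i],z).round(4), pix2z('top',c[i],.148)[:2].round(4)))
    return out
E
python3 - <<'E'
from h import *
for c in caps(): print(c)
def q(x,y,z): return pix2z('top',(x/2.85+180-.3,y/2.85+95-.3),z).round(4)
print('amber',q(326,313,.148),q(396,379,.148))
print('tray',[q(*p,.016) for p in((655,314),(762,341),(739,446),(629,421))])
print('handle',q(397,456,.132),q(340,457,.132),q(455,457,.132))
print('panel top ends',q(262,420,.161),q(535,424,.161))
print('ribs cross',q(363,345,.096),q(436,345,.096))
print('floor corners',q(291,284,.102),q(507,284,.102))
print('cab front top',q(262,262,.17),q(538,264,.17),'back',q(264,28,.17),q(538,28,.17))
print('lever',q(356,197,.305),'bottle',q(680,208,.15))
E
```

```text
('jar', array([205.7, 219.2]), np.int32(168), array([0.5625, 0.4049, 0.073 ]), array([0.5628, 0.3818]))
('jar', array([228.6, 223.7]), np.int32(166), array([0.5457, 0.3272, 0.073 ]), array([0.547 , 0.3088]))
('jar', array([202.3, 252.2]), np.int32(169), array([0.4512, 0.4169, 0.073 ]), array([0.4581, 0.3932]))
('fresh', array([229.6, 256.8]), np.int32(99), array([0.4338, 0.3246, 0.073 ]), array([0.4417, 0.3063]))
('spent', array([347.2, 204.7]), np.int32(96), array([ 0.6004, -0.0724,  0.148 ]), array([ 0.6004, -0.0724]))
amber [0.6043 0.0982 0.148 ] [0.5286 0.0208 0.148 ]
tray [array([ 0.5991, -0.3058,  0.016 ]), array([ 0.5624, -0.4402,  0.016 ]), array([ 0.4317, -0.4065,  0.016 ]), array([ 0.4659, -0.269 ,  0.016 ])]
handle [0.4409 0.0214 0.132 ] [0.4411 0.086  0.132 ] [ 0.4383 -0.0445  0.132 ]
panel top ends [0.4867 0.1701 0.161 ] [ 0.4759 -0.1328  0.161 ]
ribs cross [0.5675 0.0589 0.096 ] [ 0.5658 -0.0268  0.096 ]
floor corners [0.6406 0.1418 0.102 ] [ 0.6357 -0.1115  0.102 ]
cab front top [0.6615 0.1666 0.17  ] [ 0.6535 -0.1395  0.17  ] back [0.9248 0.1612 0.17  ] [ 0.9197 -0.1466  0.17  ]
lever [0.7129 0.056  0.305 ] bottle [ 0.7157 -0.3056  0.15  ]
```

Add to h.py:
```python
def to(x,y,z=None,yaw=-1.2):
    "needed tool-axes move (after turning) to world target; yaw of tool x in world, deg"
    o=r.get_obs(); p=np.array(o['tcp_pos']); R=cv2.Rodrigues(np.array(o['orientation']))[0]
    cur=np.degrees(np.arctan2(R[1,0],R[0,0])); a=np.radians(yaw)
    d=np.array([x-p[0],y-p[1],(z if z is not None else p[2])-p[2]])
    tx=np.array([np.cos(a),np.sin(a),0]); ty=np.array([np.sin(a),-np.cos(a),0])
    print('t %.1f pos %s yaw %.1f F %s grip %.4f'%(o['clock'],p.round(4),cur,np.round(o['contact_force'],1),o['grip_width']))
    print('  rz %.1f dx %.1f dy %.1f dz %.1f'%(cur-yaw,*(1000*np.array([d@tx,d@ty,-d[2]]))))
```

```text
(no output)
```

Emit:
step_arm:
  moves:
    - {"rz":10,"gripper":0.5}
    - {"rz":9.9,"gripper":0.5}
    - {"dx":31,"dy":-47.9,"gripper":0.5}
    - {"dx":31,"dy":-47.9,"gripper":0.5}
    - {"dx":31,"dy":-47.9,"gripper":0.5}
    - {"dx":31,"dy":-47.9,"gripper":0.5}
    - {"dx":31,"dy":-47.9,"gripper":0.5}
    - {"dx":31,"dy":-47.9,"gripper":0.5}
    - {"dx":31,"dy":-47.9,"gripper":0.5}
    - {"dx":31,"dy":-47.9,"gripper":0.5}
    - {"dx":31,"dy":-47.9,"gripper":0.5}
    - {"dx":31,"dy":-47.9,"gripper":0.5}
    - {"dx":31,"dy":-47.9,"gripper":0.5}
    - {"dx":31,"dy":-47.9,"gripper":0.5}
    - {"gripper":0.5}
    - {"gripper":0.5}
  grip_force: 40

```text
invalid input at $.moves[0]: expected keys rx, ry, rz, dx, dy, dz, gripper
```

Run:
```python
from h import *
to(.6004,-.0724,.128)
snap('side','s1.png',(180,140,480,340),2.6)
```

```text
t 0.2 pos [ 0.2166 -0.639   0.2527] yaw 18.7 F [-0.  -0.1 -0.9] grip 0.0855
  rz 19.9 dx 371.9 dy -574.5 dz 124.7
```

View pics/s1.png

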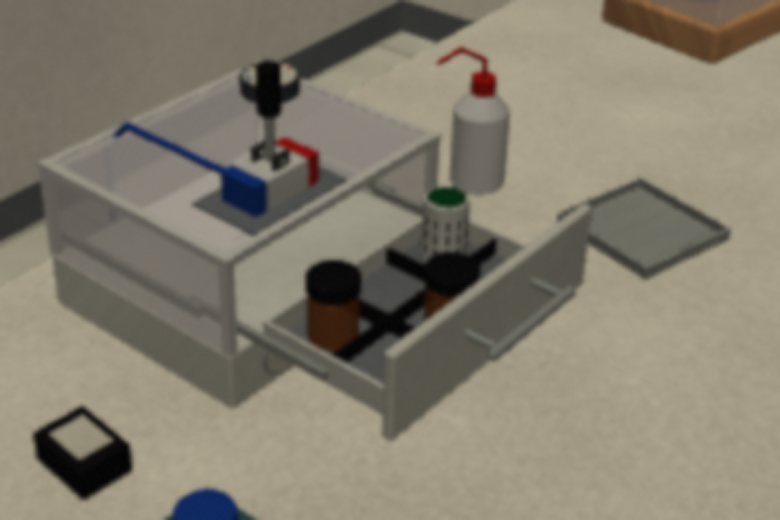

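The move was refused because every key is required. The side crop shows the drawer contents as measured: spent canister at (446,220), ambers at (333,305) and (450,285).

Emit:
step_arm:
  moves:
    - {"rx":0,"ry":0,"rz":10,"dx":0,"dy":0,"dz":0,"gripper":0.5}
    - {"rx":0,"ry":0,"rz":9.9,"dx":0,"dy":0,"dz":0,"gripper":0.5}
    - {"rx":0,"ry":0,"rz":0,"dx":31,"dy":-47.9,"dz":0,"gripper":0.5}
    - {"rx":0,"ry":0,"rz":0,"dx":31,"dy":-47.9,"dz":0,"gripper":0.5}
    - {"rx":0,"ry":0,"rz":0,"dx":31,"dy":-47.9,"dz":0,"gripper":0.5}
    - {"rx":0,"ry":0,"rz":0,"dx":31,"dy":-47.9,"dz":0,"gripper":0.5}
    - {"rx":0,"ry":0,"rz":0,"dx":31,"dy":-47.9,"dz":0,"gripper":0.5}
    - {"rx":0,"ry":0,"rz":0,"dx":31,"dy":-47.9,"dz":0,"gripper":0.5}
    - {"rx":0,"ry":0,"rz":0,"dx":31,"dy":-47.9,"dz":0,"gripper":0.5}
    - {"rx":0,"ry":0,"rz":0,"dx":31,"dy":-47.9,"dz":0,"gripper":0.5}
    - {"rx":0,"ry":0,"rz":0,"dx":31,"dy":-47.9,"dz":0,"gripper":0.5}
    - {"rx":0,"ry":0,"rz":0,"dx":31,"dy":-47.9,"dz":0,"gripper":0.5}
    - {"rx":0,"ry":0,"rz":0,"dx":31,"dy":-47.9,"dz":0,"gripper":0.5}
    - {"rx":0,"ry":0,"rz":0,"dx":31,"dy":-47.9,"dz":0,"gripper":0.5}
    - {"rx":0,"ry":0,"rz":0,"dx":0,"dy":0,"dz":0,"gripper":0.5}
    - {"rx":0,"ry":0,"rz":0,"dx":0,"dy":0,"dz":0,"gripper":0.5}
  grip_force: 40

```text
clock: 2.25
tcp_pos: [0.6001, -0.0728, 0.253]
orientation: [3.141, -0.032, -0.001]
contact_force: [0.2, -1.0, -0.1]
grip_width: 0.0641
gripper_force: 0.0
```

Run:
```python
from h import *
to(.6004,-.0724,.128)
```

```text
t 2.2 pos [ 0.6001 -0.0728  0.253 ] yaw -1.2 F [ 0.2 -1.  -0.1] grip 0.0641
  rz 0.0 dx 0.3 dy -0.4 dz 125.0
```

Emit:
step_arm:
  moves:
    - {"rx":0,"ry":0,"rz":0,"dx":0,"dy":0,"dz":45,"gripper":0.5}
    - {"rx":0,"ry":0,"rz":0,"dx":0,"dy":0,"dz":45,"gripper":0.5}
    - {"rx":0,"ry":0,"rz":0,"dx":0,"dy":0,"dz":25,"gripper":0.5}
    - {"rx":0,"ry":0,"rz":0,"dx":0,"dy":0,"dz":10,"gripper":0.5}
    - {"rx":0,"ry":0,"rz":0,"dx":0,"dy":0,"dz":0,"gripper":0.5}
    - {"rx":0,"ry":0,"rz":0,"dx":0,"dy":0,"dz":0,"gripper":-0.2}
    - {"rx":0,"ry":0,"rz":0,"dx":0,"dy":0,"dz":0,"gripper":-0.2}
    - {"rx":0,"ry":0,"rz":0,"dx":0,"dy":0,"dz":0,"gripper":-0.2}
    - {"rx":0,"ry":0,"rz":0,"dx":0,"dy":0,"dz":0,"gripper":-0.2}
    - {"rx":0,"ry":0,"rz":0,"dx":0,"dy":0,"dz":-30,"gripper":-0.2}
    - {"rx":0,"ry":0,"rz":0,"dx":0,"dy":0,"dz":-40,"gripper":-0.2}
    - {"rx":0,"ry":0,"rz":0,"dx":0,"dy":0,"dz":-40,"gripper":-0.2}
    - {"rx":0,"ry":0,"rz":0,"dx":0,"dy":0,"dz":0,"gripper":-0.2}

```text
clock: 3.88
tcp_pos: [0.6024, -0.0721, 0.2421]
orientation: [3.141, -0.032, 0.011]
contact_force: [0.0, -0.1, -1.7]
grip_width: 0.0449
gripper_force: 41.3
```

Run:
```python
from h import *
to(.5148,-.3554,.055)
```

```text
t 3.9 pos [ 0.6024 -0.0721  0.2421] yaw -1.2 F [ 0.  -0.1 -1.7] grip 0.0449
  rz 0.0 dx -81.6 dy 285.1 dz 187.1
```

Emit:
step_arm:
  moves:
    - {"rx":0,"ry":0,"rz":0,"dx":-13.2,"dy":47.4,"dz":0,"gripper":-0.2}
    - {"rx":0,"ry":0,"rz":0,"dx":-13.2,"dy":47.4,"dz":0,"gripper":-0.2}
    - {"rx":0,"ry":0,"rz":0,"dx":-13.2,"dy":47.4,"dz":0,"gripper":-0.2}
    - {"rx":0,"ry":0,"rz":0,"dx":-13.2,"dy":47.4,"dz":0,"gripper":-0.2}
    - {"rx":0,"ry":0,"rz":0,"dx":-13.2,"dy":47.4,"dz":0,"gripper":-0.2}
    - {"rx":0,"ry":0,"rz":0,"dx":-13.2,"dy":47.4,"dz":0,"gripper":-0.2}
    - {"rx":0,"ry":0,"rz":0,"dx":0,"dy":0,"dz":45,"gripper":-0.2}
    - {"rx":0,"ry":0,"rz":0,"dx":0,"dy":0,"dz":45,"gripper":-0.2}
    - {"rx":0,"ry":0,"rz":0,"dx":0,"dy":0,"dz":45,"gripper":-0.2}
    - {"rx":0,"ry":0,"rz":0,"dx":0,"dy":0,"dz":30,"gripper":-0.2}
    - {"rx":0,"ry":0,"rz":0,"dx":0,"dy":0,"dz":0,"gripper":-0.2}
    - {"rx":0,"ry":0,"rz":0,"dx":0,"dy":0,"dz":0,"gripper":-0.2}

```text
clock: 5.38
tcp_pos: [0.5158, -0.3552, 0.074]
orientation: [3.141, -0.032, 0.001]
contact_force: [1.0, -0.1, -1.1]
grip_width: 0.0452
gripper_force: 41.4
```

Run:
```python
from h import *
to(.5148,-.3554,.055)
```

```text
t 5.4 pos [ 0.5158 -0.3552  0.074 ] yaw -1.2 F [ 1.  -0.1 -1.1] grip 0.0452
  rz 0.0 dx -1.0 dy 0.3 dz 19.0
```

Emit:
step_arm:
  moves:
    - {"rx":0,"ry":0,"rz":0,"dx":0,"dy":0,"dz":10,"gripper":-0.2}
    - {"rx":0,"ry":0,"rz":0,"dx":0,"dy":0,"dz":5,"gripper":-0.2}
    - {"rx":0,"ry":0,"rz":0,"dx":0,"dy":0,"dz":3,"gripper":-0.2}
    - {"rx":0,"ry":0,"rz":0,"dx":0,"dy":0,"dz":0,"gripper":-0.2}
    - {"rx":0,"ry":0,"rz":0,"dx":0,"dy":0,"dz":0,"gripper":-0.2}

```text
clock: 6.0
tcp_pos: [0.5155, -0.355, 0.0555]
orientation: [3.141, -0.032, 0.0]
contact_force: [0.8, -1.0, -1.2]
grip_width: 0.0451
gripper_force: 41.6
```

Emit:
step_arm:
  moves:
    - {"rx":0,"ry":0,"rz":0,"dx":0,"dy":0,"dz":1.5,"gripper":-0.2}
    - {"rx":0,"ry":0,"rz":0,"dx":0,"dy":0,"dz":1,"gripper":-0.2}
    - {"rx":0,"ry":0,"rz":0,"dx":0,"dy":0,"dz":0,"gripper":-0.2}

```text
clock: 6.38
tcp_pos: [0.5156, -0.3551, 0.0549]
orientation: [3.141, -0.033, 0.001]
contact_force: [-4.9, 3.4, 15.6]
grip_width: 0.0454
gripper_force: 43.0
```

Emit:
step_arm:
  moves:
    - {"rx":0,"ry":0,"rz":0,"dx":0,"dy":0,"dz":-1.5,"gripper":0.5}
    - {"rx":0,"ry":0,"rz":0,"dx":0,"dy":0,"dz":0,"gripper":0.5}
    - {"rx":0,"ry":0,"rz":0,"dx":0,"dy":0,"dz":0,"gripper":0.5}
    - {"rx":0,"ry":0,"rz":0,"dx":0,"dy":0,"dz":-30,"gripper":0.5}
    - {"rx":0,"ry":0,"rz":0,"dx":0,"dy":0,"dz":-50,"gripper":0.5}
    - {"rx":0,"ry":0,"rz":0,"dx":0,"dy":0,"dz":-60,"gripper":0.5}
    - {"rx":0,"ry":0,"rz":0,"dx":0,"dy":0,"dz":-50,"gripper":0.5}
    - {"rx":0,"ry":0,"rz":0,"dx":0,"dy":0,"dz":0,"gripper":0.5}

```text
clock: 7.38
tcp_pos: [0.5176, -0.3563, 0.2491]
orientation: [3.137, -0.033, 0.012]
contact_force: [-0.5, -0.4, -0.5]
grip_width: 0.0638
gripper_force: 0.0
```

Run:
```python
from h import *
cc=caps()
for c in cc: print(c[0],c[3],c[4])
for c in cc: 
    if c[0]!='spent': print(c[0]);to(*c[3][:2],.053)
snap('side','s2.png',(380,190,480,260),4)
```

```text
jar [0.5619 0.4046 0.073 ] [0.5622 0.3816]
jar [0.5457 0.3271 0.073 ] [0.547  0.3086]
jar [0.4511 0.4168 0.073 ] [0.458  0.3931]
fresh [0.4338 0.3246 0.073 ] [0.4417 0.3063]
jar
t 7.4 pos [ 0.5163 -0.3555  0.2462] yaw -1.2 F [-0.  -0.6 -0.1] grip 0.0636
  rz 0.0 dx 29.7 dy -760.9 dz 193.2
jar
t 7.4 pos [ 0.5163 -0.3555  0.2462] yaw -1.2 F [-0.  -0.6 -0.1] grip 0.0636
  rz 0.0 dx 15.1 dy -683.1 dz 193.2
jar
t 7.4 pos [ 0.5163 -0.3555  0.2462] yaw -1.2 F [-0.  -0.6 -0.1] grip 0.0636
  rz 0.0 dx -81.3 dy -770.8 dz 193.2
fresh
t 7.4 pos [ 0.5163 -0.3555  0.2462] yaw -1.2 F [-0.  -0.6 -0.1] grip 0.0636
  rz 0.0 dx -96.7 dy -678.2 dz 193.2
```

View pics/s2.png

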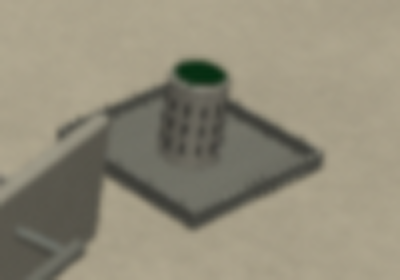

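Emit:
step_arm:
  moves:
    - {"rx":0,"ry":0,"rz":0,"dx":1.3,"dy":-57.1,"dz":0,"gripper":0.5}
    - {"rx":0,"ry":0,"rz":0,"dx":1.3,"dy":-57.1,"dz":0,"gripper":0.5}
    - {"rx":0,"ry":0,"rz":0,"dx":1.3,"dy":-57.1,"dz":0,"gripper":0.5}
    - {"rx":0,"ry":0,"rz":0,"dx":1.3,"dy":-57.1,"dz":0,"gripper":0.5}
    - {"rx":0,"ry":0,"rz":0,"dx":1.3,"dy":-57.1,"dz":0,"gripper":0.5}
    - {"rx":0,"ry":0,"rz":0,"dx":1.3,"dy":-57.1,"dz":0,"gripper":0.5}
    - {"rx":0,"ry":0,"rz":0,"dx":1.3,"dy":-57.1,"dz":0,"gripper":0.5}
    - {"rx":0,"ry":0,"rz":0,"dx":1.3,"dy":-57.1,"dz":0,"gripper":0.5}
    - {"rx":0,"ry":0,"rz":0,"dx":1.3,"dy":-57.1,"dz":0,"gripper":0.5}
    - {"rx":0,"ry":0,"rz":0,"dx":1.3,"dy":-57.1,"dz":0,"gripper":0.5}
    - {"rx":0,"ry":0,"rz":0,"dx":1.3,"dy":-57.1,"dz":0,"gripper":0.5}
    - {"rx":0,"ry":0,"rz":0,"dx":1.3,"dy":-57.1,"dz":0,"gripper":0.5}
    - {"rx":0,"ry":0,"rz":0,"dx":0,"dy":0,"dz":45,"gripper":0.5}
    - {"rx":0,"ry":0,"rz":0,"dx":0,"dy":0,"dz":35,"gripper":0.5}
    - {"rx":0,"ry":0,"rz":0,"dx":0,"dy":0,"dz":0,"gripper":0.5}
    - {"rx":0,"ry":0,"rz":0,"dx":0,"dy":0,"dz":0,"gripper":0.5}

```text
clock: 9.48
tcp_pos: [0.5452, 0.3299, 0.1645]
orientation: [-3.141, 0.032, 0.0]
contact_force: [0.3, -0.2, 0.8]
grip_width: 0.0639
gripper_force: 0.0
```

Run:
```python
from h import *
to(.5457,.3292,.053)
```

```text
t 9.5 pos [0.5452 0.3299 0.1645] yaw -1.2 F [ 0.3 -0.2  0.8] grip 0.0639
  rz 0.0 dx 0.5 dy 0.7 dz 111.5
```

Emit:
step_arm:
  moves:
    - {"rx":0,"ry":0,"rz":0,"dx":0,"dy":0,"dz":45,"gripper":0.5}
    - {"rx":0,"ry":0,"rz":0,"dx":0,"dy":0,"dz":40,"gripper":0.5}
    - {"rx":0,"ry":0,"rz":0,"dx":0,"dy":0,"dz":20,"gripper":0.5}
    - {"rx":0,"ry":0,"rz":0,"dx":0,"dy":0,"dz":6,"gripper":0.5}
    - {"rx":0,"ry":0,"rz":0,"dx":0,"dy":0,"dz":0,"gripper":0.5}
    - {"rx":0,"ry":0,"rz":0,"dx":0,"dy":0,"dz":0,"gripper":-0.2}
    - {"rx":0,"ry":0,"rz":0,"dx":0,"dy":0,"dz":0,"gripper":-0.2}
    - {"rx":0,"ry":0,"rz":0,"dx":0,"dy":0,"dz":0,"gripper":-0.2}
    - {"rx":0,"ry":0,"rz":0,"dx":0,"dy":0,"dz":0,"gripper":-0.2}

```text
clock: 10.6
tcp_pos: [0.5461, 0.3305, 0.0551]
orientation: [-3.14, 0.032, -0.004]
contact_force: [-0.6, -0.4, 7.0]
grip_width: 0.0492
gripper_force: 40.9
```

Emit:
step_arm:
  moves:
    - {"rx":0,"ry":0,"rz":0,"dx":0,"dy":0,"dz":-30,"gripper":-0.2}
    - {"rx":0,"ry":0,"rz":0,"dx":0,"dy":0,"dz":-50,"gripper":-0.2}
    - {"rx":0,"ry":0,"rz":0,"dx":0,"dy":0,"dz":-60,"gripper":-0.2}
    - {"rx":0,"ry":0,"rz":0,"dx":0,"dy":0,"dz":-50,"gripper":-0.2}
    - {"rx":0,"ry":0,"rz":0,"dx":0,"dy":0,"dz":0,"gripper":-0.2}
    - {"rx":0,"ry":0,"rz":0,"dx":0,"dy":0,"dz":0,"gripper":-0.2}

```text
clock: 11.35
tcp_pos: [0.5447, 0.3293, 0.2429]
orientation: [3.141, -0.032, -0.001]
contact_force: [0.8, -0.4, -2.0]
grip_width: 0.0492
gripper_force: 41.8
```

Run:
```python
from h import *
to(.602,.0165,.13)
```

```text
t 11.3 pos [0.5447 0.3293 0.2429] yaw -1.2 F [ 0.8 -0.4 -2. ] grip 0.0492
  rz 0.0 dx 63.9 dy 311.5 dz 112.9
```

Emit:
step_arm:
  moves:
    - {"rx":0,"ry":0,"rz":0,"dx":10.6,"dy":51.9,"dz":0,"gripper":-0.2}
    - {"rx":0,"ry":0,"rz":0,"dx":10.6,"dy":51.9,"dz":0,"gripper":-0.2}
    - {"rx":0,"ry":0,"rz":0,"dx":10.6,"dy":51.9,"dz":0,"gripper":-0.2}
    - {"rx":0,"ry":0,"rz":0,"dx":10.6,"dy":51.9,"dz":0,"gripper":-0.2}
    - {"rx":0,"ry":0,"rz":0,"dx":10.6,"dy":51.9,"dz":0,"gripper":-0.2}
    - {"rx":0,"ry":0,"rz":0,"dx":10.6,"dy":51.9,"dz":0,"gripper":-0.2}
    - {"rx":0,"ry":0,"rz":0,"dx":0,"dy":0,"dz":0,"gripper":-0.2}
    - {"rx":0,"ry":0,"rz":0,"dx":0,"dy":0,"dz":40,"gripper":-0.2}
    - {"rx":0,"ry":0,"rz":0,"dx":0,"dy":0,"dz":30,"gripper":-0.2}
    - {"rx":0,"ry":0,"rz":0,"dx":0,"dy":0,"dz":0,"gripper":-0.2}

```text
clock: 12.6
tcp_pos: [0.5994, 0.0176, 0.1696]
orientation: [3.141, -0.031, -0.012]
contact_force: [0.9, 0.1, -1.4]
grip_width: 0.0492
gripper_force: 41.9
```

Run:
```python
from h import *
to(.602,.0165,.13)
snap('side','s3.png',(240,170,440,320),3.5)
```

```text
t 12.6 pos [0.5994 0.0176 0.1696] yaw -1.1 F [ 0.9  0.1 -1.4] grip 0.0492
  rz 0.1 dx 2.6 dy 1.0 dz 39.6
```

View pics/s3.png

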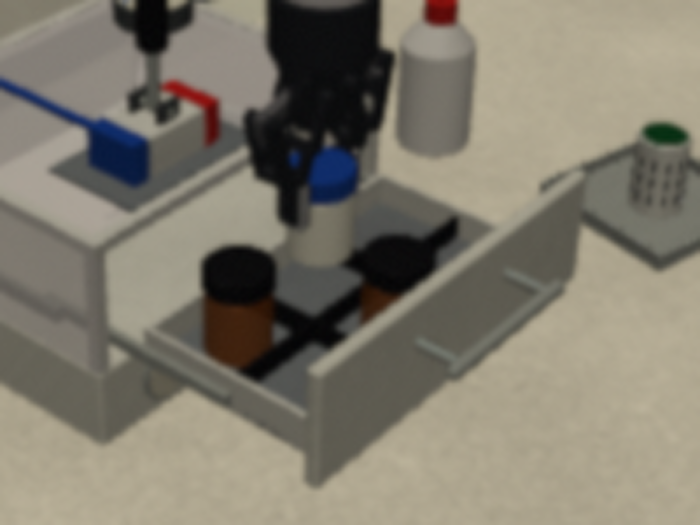

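The jar hangs upright over the empty back-middle compartment at (320,215), between the ambers. I'll lower it.

Emit:
step_arm:
  moves:
    - {"rx":0,"ry":0,"rz":0,"dx":2,"dy":0,"dz":20,"gripper":-0.2}
    - {"rx":0,"ry":0,"rz":0,"dx":0,"dy":0,"dz":12,"gripper":-0.2}
    - {"rx":0,"ry":0,"rz":0,"dx":0,"dy":0,"dz":5,"gripper":-0.2}
    - {"rx":0,"ry":0,"rz":0,"dx":0,"dy":0,"dz":1.5,"gripper":-0.2}
    - {"rx":0,"ry":0,"rz":0,"dx":0,"dy":0,"dz":0,"gripper":-0.2}

```text
clock: 13.28
tcp_pos: [0.6045, 0.0171, 0.1351]
orientation: [-3.141, 0.032, -0.001]
contact_force: [-1.1, -0.2, -1.1]
grip_width: 0.049
gripper_force: 41.9
```

Emit:
step_arm:
  moves:
    - {"rx":0,"ry":0,"rz":0,"dx":0,"dy":0,"dz":0,"gripper":-0.2}
    - {"rx":0,"ry":0,"rz":0,"dx":0,"dy":0,"dz":0,"gripper":-0.2}

```text
clock: 13.52
tcp_pos: [0.6045, 0.0171, 0.1352]
orientation: [3.141, -0.032, 0.001]
contact_force: [0.4, -0.4, -0.8]
grip_width: 0.0489
gripper_force: 41.9
```

Emit:
step_arm:
  moves:
    - {"rx":0,"ry":0,"rz":0,"dx":-2,"dy":0,"dz":3,"gripper":-0.2}
    - {"rx":0,"ry":0,"rz":0,"dx":0,"dy":0,"dz":1.5,"gripper":-0.2}
    - {"rx":0,"ry":0,"rz":0,"dx":0,"dy":0,"dz":1,"gripper":-0.2}
    - {"rx":0,"ry":0,"rz":0,"dx":0,"dy":0,"dz":0,"gripper":-0.2}

```text
clock: 14.02
tcp_pos: [0.6028, 0.017, 0.1301]
orientation: [3.141, -0.033, 0.002]
contact_force: [-1.3, -1.4, 5.0]
grip_width: 0.0491
gripper_force: 42.3
```

Emit:
step_arm:
  moves:
    - {"rx":0,"ry":0,"rz":0,"dx":0,"dy":0,"dz":0,"gripper":0.5}
    - {"rx":0,"ry":0,"rz":0,"dx":0,"dy":0,"dz":0,"gripper":0.5}
    - {"rx":0,"ry":0,"rz":0,"dx":0,"dy":0,"dz":0,"gripper":0.5}
    - {"rx":0,"ry":0,"rz":0,"dx":0,"dy":0,"dz":-25,"gripper":0.5}
    - {"rx":0,"ry":0,"rz":0,"dx":0,"dy":0,"dz":-45,"gripper":0.5}
    - {"rx":0,"ry":0,"rz":0,"dx":0,"dy":0,"dz":-45,"gripper":0.5}
    - {"rx":0,"ry":0,"rz":0,"dx":-7,"dy":-50,"dz":0,"gripper":0.5}
    - {"rx":0,"ry":0,"rz":0,"dx":-7,"dy":-50,"dz":0,"gripper":0.5}
    - {"rx":0,"ry":0,"rz":0,"dx":-7,"dy":-50,"dz":0,"gripper":0.5}
    - {"rx":0,"ry":0,"rz":0,"dx":-7,"dy":-50,"dz":0,"gripper":0.5}
    - {"rx":0,"ry":0,"rz":0,"dx":0,"dy":0,"dz":0,"gripper":0.5}

```text
clock: 15.4
tcp_pos: [0.5764, 0.2237, 0.2443]
orientation: [-3.138, 0.019, 0.001]
contact_force: [-0.9, -0.4, -0.0]
grip_width: 0.0639
gripper_force: 0.0
```

Run:
```python
from h import *
cc=caps()
for c in cc: print(c[0],c[2],c[3],c[4])
to(.562,.407,.055)
```

```text
jar 191 [0.6045 0.0148 0.073 ] [0.6022 0.0149]
jar 169 [0.4512 0.4169 0.073 ] [0.4581 0.3932]
t 15.4 pos [0.5775 0.2202 0.2441] yaw -0.9 F [ 0.7 -0.3 -0.8] grip 0.0637
  rz 0.3 dx -19.4 dy -186.5 dz 189.1
```

Emit:
step_arm:
  moves:
    - {"rx":0,"ry":0,"rz":0,"dx":-32.8,"dy":-49.1,"dz":0,"gripper":0.5}
    - {"rx":0,"ry":0,"rz":0,"dx":-32.8,"dy":-49.1,"dz":0,"gripper":0.5}
    - {"rx":0,"ry":0,"rz":0,"dx":-32.8,"dy":-49.1,"dz":0,"gripper":0.5}
    - {"rx":0,"ry":0,"rz":0,"dx":-32.8,"dy":-49.1,"dz":0,"gripper":0.5}
    - {"rx":0,"ry":0,"rz":0,"dx":0,"dy":0,"dz":45,"gripper":0.5}
    - {"rx":0,"ry":0,"rz":0,"dx":0,"dy":0,"dz":35,"gripper":0.5}
    - {"rx":0,"ry":0,"rz":0,"dx":0,"dy":0,"dz":0,"gripper":0.5}
    - {"rx":0,"ry":0,"rz":0,"dx":0,"dy":0,"dz":0,"gripper":0.5}

```text
clock: 16.45
tcp_pos: [0.4525, 0.4165, 0.1656]
orientation: [-3.141, 0.035, -0.002]
contact_force: [-0.8, 0.6, 0.3]
grip_width: 0.0642
gripper_force: 0.0
```

Run:
```python
from h import *
cc=caps()
for c in cc: print(c[0],c[2],c[3],c[4])
to(.4505,.419,.055)
```

```text
jar 192 [0.6049 0.0148 0.073 ] [0.6026 0.0149]
jar 169 [0.562  0.4047 0.073 ] [0.5623 0.3817]
jar 65 [0.4645 0.4164 0.073 ] [0.4706 0.3927]
fresh 99 [0.4338 0.3246 0.073 ] [0.4417 0.3063]
t 16.5 pos [0.4526 0.417  0.1661] yaw -1.2 F [-0.6 -0.   0.9] grip 0.0640
  rz -0.0 dx -2.1 dy -2.0 dz 111.1
```

Emit:
step_arm:
  moves:
    - {"rx":0,"ry":0,"rz":0,"dx":-2,"dy":-2,"dz":45,"gripper":0.5}
    - {"rx":0,"ry":0,"rz":0,"dx":0,"dy":0,"dz":40,"gripper":0.5}
    - {"rx":0,"ry":0,"rz":0,"dx":0,"dy":0,"dz":20,"gripper":0.5}
    - {"rx":0,"ry":0,"rz":0,"dx":0,"dy":0,"dz":6,"gripper":0.5}
    - {"rx":0,"ry":0,"rz":0,"dx":0,"dy":0,"dz":0,"gripper":0.5}
    - {"rx":0,"ry":0,"rz":0,"dx":0,"dy":0,"dz":0,"gripper":-0.2}
    - {"rx":0,"ry":0,"rz":0,"dx":0,"dy":0,"dz":0,"gripper":-0.2}
    - {"rx":0,"ry":0,"rz":0,"dx":0,"dy":0,"dz":0,"gripper":-0.2}
    - {"rx":0,"ry":0,"rz":0,"dx":0,"dy":0,"dz":0,"gripper":-0.2}

```text
clock: 17.62
tcp_pos: [0.4501, 0.4196, 0.055]
orientation: [-3.14, 0.033, -0.003]
contact_force: [-0.3, -1.5, 6.2]
grip_width: 0.049
gripper_force: 40.9
```

Emit:
step_arm:
  moves:
    - {"rx":0,"ry":0,"rz":0,"dx":0,"dy":0,"dz":-30,"gripper":-0.2}
    - {"rx":0,"ry":0,"rz":0,"dx":0,"dy":0,"dz":-50,"gripper":-0.2}
    - {"rx":0,"ry":0,"rz":0,"dx":0,"dy":0,"dz":-60,"gripper":-0.2}
    - {"rx":0,"ry":0,"rz":0,"dx":0,"dy":0,"dz":-50,"gripper":-0.2}
    - {"rx":0,"ry":0,"rz":0,"dx":0,"dy":0,"dz":0,"gripper":-0.2}
    - {"rx":0,"ry":0,"rz":0,"dx":0,"dy":0,"dz":0,"gripper":-0.2}

```text
clock: 18.38
tcp_pos: [0.449, 0.4182, 0.2429]
orientation: [3.141, -0.032, -0.0]
contact_force: [-0.6, 0.8, -1.9]
grip_width: 0.0489
gripper_force: 41.9
```

Run:
```python
from h import *
to(.6004,-.0685,.13)
```

```text
t 18.4 pos [0.449  0.4182 0.2429] yaw -1.2 F [-0.6  0.8 -1.9] grip 0.0489
  rz 0.0 dx 161.6 dy 483.5 dz 112.9
```

Emit:
step_arm:
  moves:
    - {"rx":0,"ry":0,"rz":0,"dx":18,"dy":53.7,"dz":0,"gripper":-0.2}
    - {"rx":0,"ry":0,"rz":0,"dx":18,"dy":53.7,"dz":0,"gripper":-0.2}
    - {"rx":0,"ry":0,"rz":0,"dx":18,"dy":53.7,"dz":0,"gripper":-0.2}
    - {"rx":0,"ry":0,"rz":0,"dx":18,"dy":53.7,"dz":0,"gripper":-0.2}
    - {"rx":0,"ry":0,"rz":0,"dx":18,"dy":53.7,"dz":0,"gripper":-0.2}
    - {"rx":0,"ry":0,"rz":0,"dx":18,"dy":53.7,"dz":0,"gripper":-0.2}
    - {"rx":0,"ry":0,"rz":0,"dx":18,"dy":53.7,"dz":0,"gripper":-0.2}
    - {"rx":0,"ry":0,"rz":0,"dx":18,"dy":53.7,"dz":0,"gripper":-0.2}
    - {"rx":0,"ry":0,"rz":0,"dx":18,"dy":53.7,"dz":0,"gripper":-0.2}
    - {"rx":0,"ry":0,"rz":0,"dx":0,"dy":0,"dz":0,"gripper":-0.2}
    - {"rx":0,"ry":0,"rz":0,"dx":0,"dy":0,"dz":40,"gripper":-0.2}
    - {"rx":0,"ry":0,"rz":0,"dx":0,"dy":0,"dz":30,"gripper":-0.2}
    - {"rx":0,"ry":0,"rz":0,"dx":0,"dy":0,"dz":0,"gripper":-0.2}
    - {"rx":0,"ry":0,"rz":0,"dx":0,"dy":0,"dz":0,"gripper":-0.2}

```text
clock: 20.12
tcp_pos: [0.6015, -0.0672, 0.1737]
orientation: [-3.141, 0.031, -0.0]
contact_force: [0.0, -0.9, -0.5]
grip_width: 0.0492
gripper_force: 42.0
```

Run:
```python
from h import *
to(.6004,-.0685,.13)
```

```text
t 20.1 pos [ 0.6015 -0.0672  0.1737] yaw -1.1 F [ 0.  -0.9 -0.5] grip 0.0492
  rz 0.1 dx -1.1 dy 1.3 dz 43.7
```

Emit:
step_arm:
  moves:
    - {"rx":0,"ry":0,"rz":0,"dx":-1,"dy":1.3,"dz":20,"gripper":-0.2}
    - {"rx":0,"ry":0,"rz":0,"dx":0,"dy":0,"dz":12,"gripper":-0.2}
    - {"rx":0,"ry":0,"rz":0,"dx":0,"dy":0,"dz":7,"gripper":-0.2}
    - {"rx":0,"ry":0,"rz":0,"dx":0,"dy":0,"dz":2,"gripper":-0.2}
    - {"rx":0,"ry":0,"rz":0,"dx":0,"dy":0,"dz":1,"gripper":-0.2}
    - {"rx":0,"ry":0,"rz":0,"dx":0,"dy":0,"dz":0.5,"gripper":-0.2}
    - {"rx":0,"ry":0,"rz":0,"dx":0,"dy":0,"dz":0,"gripper":-0.2}

```text
clock: 21.0
tcp_pos: [0.6005, -0.0691, 0.1311]
orientation: [3.141, -0.032, 0.001]
contact_force: [0.2, -0.1, -1.8]
grip_width: 0.0491
gripper_force: 42.0
```

Not quite down; 1.5 mm more, then release, lift and head back.

Emit:
step_arm:
  moves:
    - {"rx":0,"ry":0,"rz":0,"dx":0,"dy":0,"dz":1,"gripper":-0.2}
    - {"rx":0,"ry":0,"rz":0,"dx":0,"dy":0,"dz":0.5,"gripper":-0.2}
    - {"rx":0,"ry":0,"rz":0,"dx":0,"dy":0,"dz":0,"gripper":-0.2}

```text
clock: 21.38
tcp_pos: [0.6007, -0.0691, 0.13]
orientation: [3.141, -0.032, 0.002]
contact_force: [-0.5, -0.5, 5.6]
grip_width: 0.0488
gripper_force: 42.4
```

Emit:
step_arm:
  moves:
    - {"rx":0,"ry":0,"rz":0,"dx":0,"dy":0,"dz":0,"gripper":0.5}
    - {"rx":0,"ry":0,"rz":0,"dx":0,"dy":0,"dz":0,"gripper":0.5}
    - {"rx":0,"ry":0,"rz":0,"dx":0,"dy":0,"dz":0,"gripper":0.5}
    - {"rx":0,"ry":0,"rz":0,"dx":0,"dy":0,"dz":-25,"gripper":0.5}
    - {"rx":0,"ry":0,"rz":0,"dx":0,"dy":0,"dz":-45,"gripper":0.5}
    - {"rx":0,"ry":0,"rz":0,"dx":0,"dy":0,"dz":-45,"gripper":0.5}
    - {"rx":0,"ry":0,"rz":0,"dx":0,"dy":0,"dz":0,"gripper":0.5}

```text
clock: 22.25
tcp_pos: [0.6026, -0.069, 0.2484]
orientation: [3.141, -0.032, 0.012]
contact_force: [0.5, 0.0, -0.3]
grip_width: 0.0643
gripper_force: 0.0
```

Run:
```python
from h import *
cc=caps()
for c in cc: print(c[0],c[2],c[3],c[4])
to(.562,.407,.055)
```

```text
jar 184 [0.6045 0.0159 0.073 ] [0.6023 0.0159]
jar 170 [0.5624 0.4044 0.073 ] [0.5626 0.3814]
fresh 99 [0.4338 0.3246 0.073 ] [0.4417 0.3063]
t 22.3 pos [ 0.6012 -0.069   0.246 ] yaw -1.2 F [ 0.  -0.  -0.6] grip 0.0644
  rz 0.0 dx -49.2 dy -475.1 dz 191.0
```

Emit:
step_arm:
  moves:
    - {"rx":0,"ry":0,"rz":0,"dx":-5.4,"dy":-52.8,"dz":0,"gripper":0.5}
    - {"rx":0,"ry":0,"rz":0,"dx":-5.4,"dy":-52.8,"dz":0,"gripper":0.5}
    - {"rx":0,"ry":0,"rz":0,"dx":-5.4,"dy":-52.8,"dz":0,"gripper":0.5}
    - {"rx":0,"ry":0,"rz":0,"dx":-5.4,"dy":-52.8,"dz":0,"gripper":0.5}
    - {"rx":0,"ry":0,"rz":0,"dx":-5.4,"dy":-52.8,"dz":0,"gripper":0.5}
    - {"rx":0,"ry":0,"rz":0,"dx":-5.4,"dy":-52.8,"dz":0,"gripper":0.5}
    - {"rx":0,"ry":0,"rz":0,"dx":-5.4,"dy":-52.8,"dz":0,"gripper":0.5}
    - {"rx":0,"ry":0,"rz":0,"dx":-5.4,"dy":-52.8,"dz":0,"gripper":0.5}
    - {"rx":0,"ry":0,"rz":0,"dx":-5.4,"dy":-52.8,"dz":0,"gripper":0.5}
    - {"rx":0,"ry":0,"rz":0,"dx":0,"dy":0,"dz":45,"gripper":0.5}
    - {"rx":0,"ry":0,"rz":0,"dx":0,"dy":0,"dz":35,"gripper":0.5}
    - {"rx":0,"ry":0,"rz":0,"dx":0,"dy":0,"dz":0,"gripper":0.5}
    - {"rx":0,"ry":0,"rz":0,"dx":0,"dy":0,"dz":0,"gripper":0.5}

```text
clock: 23.92
tcp_pos: [0.5617, 0.4073, 0.1649]
orientation: [-3.141, 0.032, -0.0]
contact_force: [1.4, 0.6, 0.3]
grip_width: 0.0646
gripper_force: 0.0
```

Run:
```python
from h import *
for c in caps(): print(c[0],c[2],c[3],c[4])
to(.562,.407,.055)
```

```text
jar 190 [0.6046 0.0149 0.073 ] [0.6024 0.0149]
jar 193 [ 0.603  -0.0765  0.073 ] [ 0.6008 -0.071 ]
fresh 99 [0.4338 0.3246 0.073 ] [0.4417 0.3063]
t 24.0 pos [0.5622 0.4076 0.1658] yaw -1.2 F [0.4 0.1 0.9] grip 0.0636
  rz 0.0 dx -0.2 dy 0.6 dz 110.8
```

Emit:
step_arm:
  moves:
    - {"rx":0,"ry":0,"rz":0,"dx":0,"dy":0,"dz":45,"gripper":0.5}
    - {"rx":0,"ry":0,"rz":0,"dx":0,"dy":0,"dz":40,"gripper":0.5}
    - {"rx":0,"ry":0,"rz":0,"dx":0,"dy":0,"dz":20,"gripper":0.5}
    - {"rx":0,"ry":0,"rz":0,"dx":0,"dy":0,"dz":6,"gripper":0.5}
    - {"rx":0,"ry":0,"rz":0,"dx":0,"dy":0,"dz":0,"gripper":0.5}
    - {"rx":0,"ry":0,"rz":0,"dx":0,"dy":0,"dz":0,"gripper":-0.2}
    - {"rx":0,"ry":0,"rz":0,"dx":0,"dy":0,"dz":0,"gripper":-0.2}
    - {"rx":0,"ry":0,"rz":0,"dx":0,"dy":0,"dz":0,"gripper":-0.2}
    - {"rx":0,"ry":0,"rz":0,"dx":0,"dy":0,"dz":0,"gripper":-0.2}

```text
clock: 25.1
tcp_pos: [0.5625, 0.4079, 0.0552]
orientation: [-3.139, 0.033, -0.004]
contact_force: [-0.4, -2.5, 6.4]
grip_width: 0.0489
gripper_force: 41.0
```

Emit:
step_arm:
  moves:
    - {"rx":0,"ry":0,"rz":0,"dx":0,"dy":0,"dz":-30,"gripper":-0.2}
    - {"rx":0,"ry":0,"rz":0,"dx":0,"dy":0,"dz":-50,"gripper":-0.2}
    - {"rx":0,"ry":0,"rz":0,"dx":0,"dy":0,"dz":-60,"gripper":-0.2}
    - {"rx":0,"ry":0,"rz":0,"dx":0,"dy":0,"dz":-50,"gripper":-0.2}
    - {"rx":0,"ry":0,"rz":0,"dx":0,"dy":0,"dz":0,"gripper":-0.2}
    - {"rx":0,"ry":0,"rz":0,"dx":0,"dy":0,"dz":0,"gripper":-0.2}

```text
clock: 25.85
tcp_pos: [0.5611, 0.4066, 0.2428]
orientation: [3.141, -0.032, -0.001]
contact_force: [-0.9, 0.7, -2.0]
grip_width: 0.0493
gripper_force: 41.8
```

Run:
```python
from h import *
to(.5338,.104,.13)
```

```text
t 25.9 pos [0.5611 0.4066 0.2428] yaw -1.2 F [-0.9  0.7 -2. ] grip 0.0493
  rz 0.0 dx -20.9 dy 303.1 dz 112.8
```

Emit:
step_arm:
  moves:
    - {"rx":0,"ry":0,"rz":0,"dx":-3.5,"dy":50.5,"dz":0,"gripper":-0.2}
    - {"rx":0,"ry":0,"rz":0,"dx":-3.5,"dy":50.5,"dz":0,"gripper":-0.2}
    - {"rx":0,"ry":0,"rz":0,"dx":-3.5,"dy":50.5,"dz":0,"gripper":-0.2}
    - {"rx":0,"ry":0,"rz":0,"dx":-3.5,"dy":50.5,"dz":0,"gripper":-0.2}
    - {"rx":0,"ry":0,"rz":0,"dx":-3.5,"dy":50.5,"dz":0,"gripper":-0.2}
    - {"rx":0,"ry":0,"rz":0,"dx":-3.5,"dy":50.5,"dz":0,"gripper":-0.2}
    - {"rx":0,"ry":0,"rz":0,"dx":0,"dy":0,"dz":0,"gripper":-0.2}
    - {"rx":0,"ry":0,"rz":0,"dx":0,"dy":0,"dz":40,"gripper":-0.2}
    - {"rx":0,"ry":0,"rz":0,"dx":0,"dy":0,"dz":30,"gripper":-0.2}
    - {"rx":0,"ry":0,"rz":0,"dx":0,"dy":0,"dz":0,"gripper":-0.2}
    - {"rx":0,"ry":0,"rz":0,"dx":0,"dy":0,"dz":0,"gripper":-0.2}

```text
clock: 27.22
tcp_pos: [0.5344, 0.1053, 0.1736]
orientation: [-3.141, 0.031, 0.0]
contact_force: [0.8, -0.1, -1.2]
grip_width: 0.0493
gripper_force: 42.0
```

Run:
```python
from h import *
to(.5338,.104,.13)
```

```text
t 27.2 pos [0.5344 0.1053 0.1736] yaw -1.1 F [ 0.8 -0.1 -1.2] grip 0.0493
  rz 0.1 dx -0.6 dy 1.3 dz 43.6
```

Emit:
step_arm:
  moves:
    - {"rx":0,"ry":0,"rz":0,"dx":-0.6,"dy":1.3,"dz":20,"gripper":-0.2}
    - {"rx":0,"ry":0,"rz":0,"dx":0,"dy":0,"dz":12,"gripper":-0.2}
    - {"rx":0,"ry":0,"rz":0,"dx":0,"dy":0,"dz":7,"gripper":-0.2}
    - {"rx":0,"ry":0,"rz":0,"dx":0,"dy":0,"dz":2,"gripper":-0.2}
    - {"rx":0,"ry":0,"rz":0,"dx":0,"dy":0,"dz":1.5,"gripper":-0.2}
    - {"rx":0,"ry":0,"rz":0,"dx":0,"dy":0,"dz":1.3,"gripper":-0.2}
    - {"rx":0,"ry":0,"rz":0,"dx":0,"dy":0,"dz":0,"gripper":-0.2}

```text
clock: 28.1
tcp_pos: [0.5341, 0.1034, 0.1302]
orientation: [-3.141, 0.032, -0.002]
contact_force: [-0.2, 0.6, 3.4]
grip_width: 0.0492
gripper_force: 42.2
```

Emit:
step_arm:
  moves:
    - {"rx":0,"ry":0,"rz":0,"dx":0,"dy":0,"dz":0.3,"gripper":-0.2}
    - {"rx":0,"ry":0,"rz":0,"dx":0,"dy":0,"dz":0,"gripper":-0.2}

```text
clock: 28.35
tcp_pos: [0.5343, 0.1033, 0.1302]
orientation: [-3.141, 0.033, -0.002]
contact_force: [-0.9, -1.6, 6.6]
grip_width: 0.0491
gripper_force: 42.5
```

Emit:
step_arm:
  moves:
    - {"rx":0,"ry":0,"rz":0,"dx":0,"dy":0,"dz":0,"gripper":0.45}
    - {"rx":0,"ry":0,"rz":0,"dx":0,"dy":0,"dz":0,"gripper":0.45}
    - {"rx":0,"ry":0,"rz":0,"dx":0,"dy":0,"dz":0,"gripper":0.45}
    - {"rx":0,"ry":0,"rz":0,"dx":0,"dy":0,"dz":-25,"gripper":0.45}
    - {"rx":0,"ry":0,"rz":0,"dx":0,"dy":0,"dz":-45,"gripper":0.45}
    - {"rx":0,"ry":0,"rz":0,"dx":0,"dy":0,"dz":-45,"gripper":0.45}
    - {"rx":0,"ry":0,"rz":0,"dx":0,"dy":0,"dz":0,"gripper":0.45}

```text
clock: 29.22
tcp_pos: [0.5357, 0.104, 0.2479]
orientation: [-3.14, 0.032, -0.011]
contact_force: [-0.2, 0.2, -0.4]
grip_width: 0.0621
gripper_force: 0.0
```

Run:
```python
from h import *
for c in caps(): print(c[0],c[2],c[3],c[4])
to(.4338,.3246,.055)
```

```text
jar 193 [0.6049 0.0147 0.073 ] [0.6027 0.0148]
jar 192 [ 0.6031 -0.0768  0.073 ] [ 0.6009 -0.0713]
fresh 99 [0.4338 0.3246 0.073 ] [0.4417 0.3063]
t 29.3 pos [0.5345 0.1035 0.2457] yaw -1.2 F [-1.  -0.1 -0.4] grip 0.0619
  rz 0.0 dx -105.3 dy -218.9 dz 190.7
```

Emit:
step_arm:
  moves:
    - {"rx":0,"ry":0,"rz":0,"dx":-26.2,"dy":-54.7,"dz":0,"gripper":0.5}
    - {"rx":0,"ry":0,"rz":0,"dx":-26.2,"dy":-54.7,"dz":0,"gripper":0.5}
    - {"rx":0,"ry":0,"rz":0,"dx":-26.2,"dy":-54.7,"dz":0,"gripper":0.5}
    - {"rx":0,"ry":0,"rz":0,"dx":-26.2,"dy":-54.7,"dz":0,"gripper":0.5}
    - {"rx":0,"ry":0,"rz":0,"dx":0,"dy":0,"dz":45,"gripper":0.5}
    - {"rx":0,"ry":0,"rz":0,"dx":0,"dy":0,"dz":35,"gripper":0.5}
    - {"rx":0,"ry":0,"rz":0,"dx":0,"dy":0,"dz":0,"gripper":0.5}
    - {"rx":0,"ry":0,"rz":0,"dx":0,"dy":0,"dz":0,"gripper":0.5}

```text
clock: 30.28
tcp_pos: [0.4335, 0.3244, 0.1647]
orientation: [-3.141, 0.033, 0.0]
contact_force: [0.2, -0.1, -0.2]
grip_width: 0.0642
gripper_force: 0.0
```

Run:
```python
from h import *
for c in caps(): print(c[0],c[2],c[3],c[4])
to(.4338,.3246,.055)
snap('side','s4.png')
```

```text
jar 193 [0.6049 0.0147 0.073 ] [0.6027 0.0148]
jar 193 [ 0.6031 -0.0767  0.073 ] [ 0.601  -0.0712]
jar 194 [0.5321 0.1064 0.073 ] [0.5342 0.101 ]
fresh 45 [0.4424 0.3244 0.073 ] [0.4497 0.3062]
t 30.3 pos [0.4339 0.3246 0.1653] yaw -1.2 F [ 0.5 -0.2  0.4] grip 0.0641
  rz 0.0 dx -0.1 dy 0.0 dz 110.3
```

View pics/s4.png

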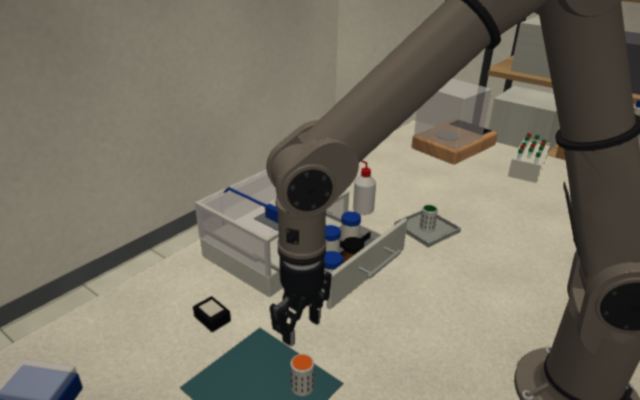

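The side view shows the three jars in the drawer, the spent canister in the tray at (428,215), and the fresh canister unmoved at (302,362) below the gripper. Next is the fresh canister.

Emit:
step_arm:
  moves:
    - {"rx":0,"ry":0,"rz":0,"dx":0,"dy":0,"dz":45,"gripper":0.5}
    - {"rx":0,"ry":0,"rz":0,"dx":0,"dy":0,"dz":40,"gripper":0.5}
    - {"rx":0,"ry":0,"rz":0,"dx":0,"dy":0,"dz":20,"gripper":0.5}
    - {"rx":0,"ry":0,"rz":0,"dx":0,"dy":0,"dz":6,"gripper":0.5}
    - {"rx":0,"ry":0,"rz":0,"dx":0,"dy":0,"dz":0,"gripper":0.5}
    - {"rx":0,"ry":0,"rz":0,"dx":0,"dy":0,"dz":0,"gripper":-0.2}
    - {"rx":0,"ry":0,"rz":0,"dx":0,"dy":0,"dz":0,"gripper":-0.2}
    - {"rx":0,"ry":0,"rz":0,"dx":0,"dy":0,"dz":0,"gripper":-0.2}
    - {"rx":0,"ry":0,"rz":0,"dx":0,"dy":0,"dz":0,"gripper":-0.2}

```text
clock: 31.5
tcp_pos: [0.4342, 0.3249, 0.0547]
orientation: [-3.14, 0.032, -0.003]
contact_force: [-0.5, -0.1, 7.4]
grip_width: 0.0453
gripper_force: 40.3
```

Emit:
step_arm:
  moves:
    - {"rx":0,"ry":0,"rz":0,"dx":0,"dy":0,"dz":-30,"gripper":-0.2}
    - {"rx":0,"ry":0,"rz":0,"dx":0,"dy":0,"dz":-50,"gripper":-0.2}
    - {"rx":0,"ry":0,"rz":0,"dx":0,"dy":0,"dz":-60,"gripper":-0.2}
    - {"rx":0,"ry":0,"rz":0,"dx":0,"dy":0,"dz":-50,"gripper":-0.2}
    - {"rx":0,"ry":0,"rz":0,"dx":0,"dy":0,"dz":0,"gripper":-0.2}
    - {"rx":0,"ry":0,"rz":0,"dx":0,"dy":0,"dz":0,"gripper":-0.2}

```text
clock: 32.25
tcp_pos: [0.4329, 0.3235, 0.2427]
orientation: [3.141, -0.032, -0.001]
contact_force: [0.3, -0.6, -1.4]
grip_width: 0.045
gripper_force: 41.7
```

Run:
```python
from h import *
to(.5304,-.0685,.13)
```

```text
t 32.2 pos [0.4329 0.3235 0.2427] yaw -1.2 F [ 0.3 -0.6 -1.4] grip 0.0450
  rz 0.0 dx 105.7 dy 389.9 dz 112.7
```

Emit:
step_arm:
  moves:
    - {"rx":0,"ry":0,"rz":0,"dx":13.2,"dy":48.7,"dz":0,"gripper":-0.2}
    - {"rx":0,"ry":0,"rz":0,"dx":13.2,"dy":48.7,"dz":0,"gripper":-0.2}
    - {"rx":0,"ry":0,"rz":0,"dx":13.2,"dy":48.7,"dz":0,"gripper":-0.2}
    - {"rx":0,"ry":0,"rz":0,"dx":13.2,"dy":48.7,"dz":0,"gripper":-0.2}
    - {"rx":0,"ry":0,"rz":0,"dx":13.2,"dy":48.7,"dz":0,"gripper":-0.2}
    - {"rx":0,"ry":0,"rz":0,"dx":13.2,"dy":48.7,"dz":0,"gripper":-0.2}
    - {"rx":0,"ry":0,"rz":0,"dx":13.2,"dy":48.7,"dz":0,"gripper":-0.2}
    - {"rx":0,"ry":0,"rz":0,"dx":13.2,"dy":48.7,"dz":0,"gripper":-0.2}
    - {"rx":0,"ry":0,"rz":0,"dx":0,"dy":0,"dz":0,"gripper":-0.2}
    - {"rx":0,"ry":0,"rz":0,"dx":0,"dy":0,"dz":40,"gripper":-0.2}
    - {"rx":0,"ry":0,"rz":0,"dx":0,"dy":0,"dz":30,"gripper":-0.2}
    - {"rx":0,"ry":0,"rz":0,"dx":0,"dy":0,"dz":0,"gripper":-0.2}
    - {"rx":0,"ry":0,"rz":0,"dx":0,"dy":0,"dz":0,"gripper":-0.2}

```text
clock: 33.88
tcp_pos: [0.5311, -0.0669, 0.1735]
orientation: [-3.141, 0.031, 0.0]
contact_force: [-0.4, -0.1, -1.9]
grip_width: 0.0455
gripper_force: 41.9
```

Run:
```python
from h import *
to(.5304,-.0685,.13)
```

```text
t 33.9 pos [ 0.5311 -0.0669  0.1735] yaw -1.1 F [-0.4 -0.1 -1.9] grip 0.0455
  rz 0.1 dx -0.6 dy 1.6 dz 43.5
```

Emit:
step_arm:
  moves:
    - {"rx":0,"ry":0,"rz":0,"dx":-0.6,"dy":1.5,"dz":20,"gripper":-0.2}
    - {"rx":0,"ry":0,"rz":0,"dx":0,"dy":0,"dz":12,"gripper":-0.2}
    - {"rx":0,"ry":0,"rz":0,"dx":0,"dy":0,"dz":7,"gripper":-0.2}
    - {"rx":0,"ry":0,"rz":0,"dx":0,"dy":0,"dz":2,"gripper":-0.2}
    - {"rx":0,"ry":0,"rz":0,"dx":0,"dy":0,"dz":1.5,"gripper":-0.2}
    - {"rx":0,"ry":0,"rz":0,"dx":0,"dy":0,"dz":1.3,"gripper":-0.2}
    - {"rx":0,"ry":0,"rz":0,"dx":0,"dy":0,"dz":0.3,"gripper":-0.2}
    - {"rx":0,"ry":0,"rz":0,"dx":0,"dy":0,"dz":0,"gripper":-0.2}

```text
clock: 34.88
tcp_pos: [0.5306, -0.069, 0.1296]
orientation: [3.141, -0.032, 0.001]
contact_force: [-1.0, 1.1, 4.5]
grip_width: 0.0448
gripper_force: 42.4
```

Emit:
step_arm:
  moves:
    - {"rx":0,"ry":0,"rz":0,"dx":0,"dy":0,"dz":0,"gripper":0.4}
    - {"rx":0,"ry":0,"rz":0,"dx":0,"dy":0,"dz":0,"gripper":0.4}
    - {"rx":0,"ry":0,"rz":0,"dx":0,"dy":0,"dz":0,"gripper":0.4}
    - {"rx":0,"ry":0,"rz":0,"dx":0,"dy":0,"dz":-25,"gripper":0.4}
    - {"rx":0,"ry":0,"rz":0,"dx":0,"dy":0,"dz":-45,"gripper":0.4}
    - {"rx":0,"ry":0,"rz":0,"dx":0,"dy":0,"dz":-45,"gripper":0.4}
    - {"rx":0,"ry":0,"rz":0,"dx":0,"dy":30,"dz":0,"gripper":-0.3}
    - {"rx":0,"ry":0,"rz":0,"dx":0,"dy":60,"dz":0,"gripper":-0.3}
    - {"rx":0,"ry":0,"rz":0,"dx":0,"dy":60,"dz":0,"gripper":-0.3}
    - {"rx":0,"ry":0,"rz":0,"dx":0,"dy":60,"dz":0,"gripper":-0.3}
    - {"rx":0,"ry":0,"rz":0,"dx":0,"dy":0,"dz":0,"gripper":-0.3}

```text
clock: 36.25
tcp_pos: [0.524, -0.2853, 0.2437]
orientation: [3.139, -0.047, -0.002]
contact_force: [-0.6, 1.1, -0.8]
grip_width: 0.0297
gripper_force: 0.0
```

Run:
```python
from h import *
for c in caps(): print(c[0],c[2],c[3],c[4])
print(np.round(r.get_obs()['joints'],2))
snap('top','t2.png',(250,150,470,290),3.5)
```

```text
jar 193 [0.6049 0.0147 0.073 ] [0.6027 0.0148]
jar 194 [ 0.6032 -0.0768  0.073 ] [ 0.601  -0.0713]
jar 194 [0.5319 0.1064 0.073 ] [0.5339 0.101 ]
fresh 104 [ 0.5275 -0.0756  0.073 ] [ 0.5298 -0.0702]
[ 0.48  0.36 -0.12  1.75  0.05  1.03 -1.25]
```

View pics/t2.png

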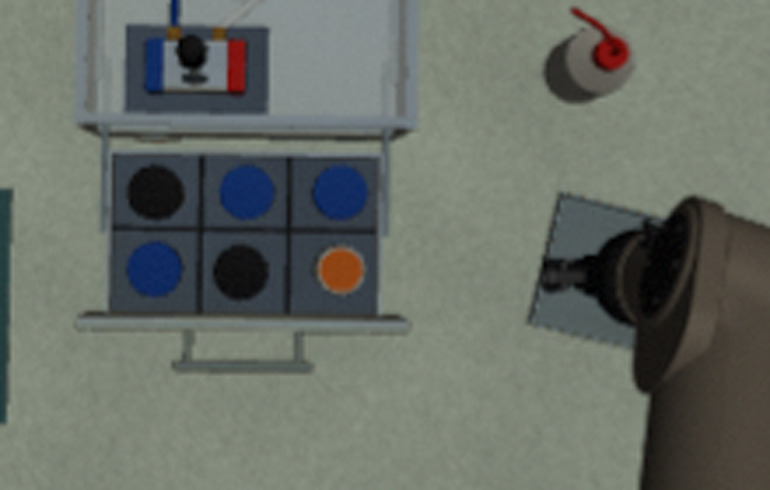

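All six compartments hold one item each, everything upright: ambers at (155,192) and (241,271), blue caps at (247,193), (341,192) and (155,269), orange at (341,270). The handle bar runs from (175,367) to (312,366). I'll turn the gripper 90° and grasp the handle.

Emit:
step_arm:
  moves:
    - {"rx":0,"ry":0,"rz":-10,"dx":0,"dy":0,"dz":0,"gripper":-0.3}
    - {"rx":0,"ry":0,"rz":-10,"dx":0,"dy":0,"dz":0,"gripper":-0.3}
    - {"rx":0,"ry":0,"rz":-10,"dx":0,"dy":0,"dz":0,"gripper":-0.3}
    - {"rx":0,"ry":0,"rz":-10,"dx":0,"dy":0,"dz":0,"gripper":-0.3}
    - {"rx":0,"ry":0,"rz":-10,"dx":0,"dy":0,"dz":0,"gripper":-0.3}
    - {"rx":0,"ry":0,"rz":-10,"dx":0,"dy":0,"dz":0,"gripper":-0.3}
    - {"rx":0,"ry":0,"rz":-10,"dx":0,"dy":0,"dz":0,"gripper":-0.3}
    - {"rx":0,"ry":0,"rz":-10,"dx":0,"dy":0,"dz":0,"gripper":-0.3}
    - {"rx":0,"ry":0,"rz":-10,"dx":0,"dy":0,"dz":0,"gripper":-0.3}
    - {"rx":0,"ry":0,"rz":0,"dx":0,"dy":0,"dz":0,"gripper":-0.3}

```text
clock: 37.6
tcp_pos: [0.5264, -0.2771, 0.2441]
orientation: [-2.243, -2.199, -0.001]
contact_force: [-0.2, -0.2, 0.6]
grip_width: 0.0298
gripper_force: 0.0
```

Run:
```python
from h import *
h=pix2z('top',(319.1,254.2),.132); print(h)
h2=[pix2z('top',(x/3.5+250-.35,y/3.5+150-.35),.161).round(4) for x,y in((78,331),(410,333))]; print('panel outer edge',h2)
print('lever',pix2z('top',(191/3.5+250-.35,51/3.5+150-.35),.305), 'cab front',[pix2z('top',(x/3.5+250-.35,y/3.5+150-.35),.17).round(4) for x,y in((78,129),(415,131))])
to(h[0],h[1],.127,88.8)
```

```text
[0.44247754 0.02100929 0.132     ]
panel outer edge [array([0.4799, 0.1692, 0.161 ]), array([ 0.4718, -0.1307,  0.161 ])]
lever [0.71179517 0.05714868 0.305     ] cab front [array([0.6619, 0.1656, 0.17  ]), array([ 0.6543, -0.1388,  0.17  ])]
t 37.6 pos [ 0.5264 -0.2771  0.2441] yaw 88.9 F [-0.2 -0.2  0.6] grip 0.0298
  rz 0.1 dx 296.3 dy -90.1 dz 117.1
```

Emit:
step_arm:
  moves:
    - {"rx":0,"ry":0,"rz":0,"dx":49.3,"dy":-15.2,"dz":0,"gripper":-0.44}
    - {"rx":0,"ry":0,"rz":0,"dx":49.3,"dy":-15.2,"dz":0,"gripper":-0.44}
    - {"rx":0,"ry":0,"rz":0,"dx":49.3,"dy":-15.2,"dz":0,"gripper":-0.44}
    - {"rx":0,"ry":0,"rz":0,"dx":49.3,"dy":-15.2,"dz":0,"gripper":-0.44}
    - {"rx":0,"ry":0,"rz":0,"dx":49.3,"dy":-15.2,"dz":0,"gripper":-0.44}
    - {"rx":0,"ry":0,"rz":0,"dx":49.3,"dy":-15.2,"dz":0,"gripper":-0.44}
    - {"rx":0,"ry":0,"rz":0,"dx":0,"dy":0,"dz":40,"gripper":-0.44}
    - {"rx":0,"ry":0,"rz":0,"dx":0,"dy":0,"dz":30,"gripper":-0.44}
    - {"rx":0,"ry":0,"rz":0,"dx":0,"dy":0,"dz":0,"gripper":-0.44}
    - {"rx":0,"ry":0,"rz":0,"dx":0,"dy":0,"dz":0,"gripper":-0.44}

```text
clock: 38.85
tcp_pos: [0.4414, 0.0192, 0.1751]
orientation: [2.245, 2.197, 0.002]
contact_force: [-0.2, 0.5, 1.2]
grip_width: 0.024
gripper_force: 0.0
```

Run:
```python
from h import *
to(.4415,.021,.141,88.8)
snap('side','s5.png',(260,150,460,300),3.5)
```

```text
t 38.9 pos [0.4414 0.0192 0.1751] yaw 88.8 F [-0.2  0.5  1.2] grip 0.0240
  rz -0.0 dx 1.8 dy 0.0 dz 34.1
```

View pics/s5.png

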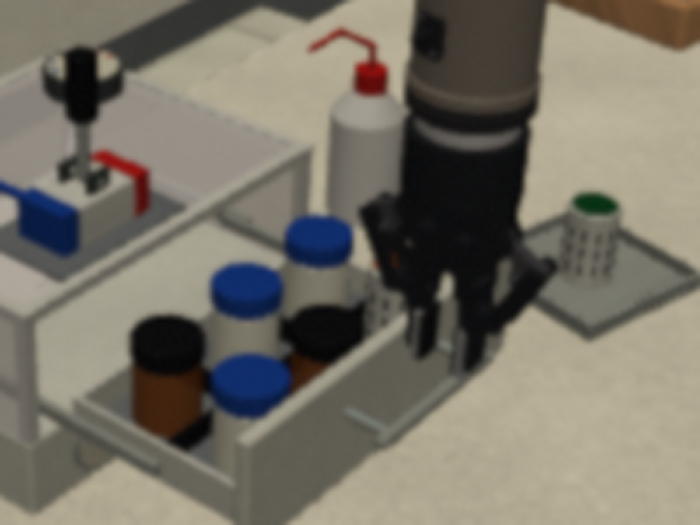

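The gripper straddles the bar line, with tips at (440,355) and the knuckles about 55 mm above the tips. I'll lower it to TCP z = 0.145 so the knuckles clear the panel and cabinet, then grip the bar.

Emit:
step_arm:
  moves:
    - {"rx":0,"ry":0,"rz":0,"dx":0,"dy":0,"dz":15,"gripper":-0.44}
    - {"rx":0,"ry":0,"rz":0,"dx":0,"dy":0,"dz":10,"gripper":-0.44}
    - {"rx":0,"ry":0,"rz":0,"dx":0,"dy":0,"dz":5,"gripper":-0.44}
    - {"rx":0,"ry":0,"rz":0,"dx":0,"dy":0,"dz":0,"gripper":-0.44}
    - {"rx":0,"ry":0,"rz":0,"dx":0,"dy":0,"dz":0,"gripper":-1}
    - {"rx":0,"ry":0,"rz":0,"dx":0,"dy":0,"dz":0,"gripper":-1}
    - {"rx":0,"ry":0,"rz":0,"dx":0,"dy":0,"dz":0,"gripper":-1}
    - {"rx":0,"ry":0,"rz":0,"dx":0,"dy":0,"dz":0,"gripper":-1}
  grip_force: 50

```text
clock: 39.9
tcp_pos: [0.4412, 0.0187, 0.1443]
orientation: [2.244, 2.198, 0.001]
contact_force: [0.6, -0.0, 1.0]
grip_width: 0.0084
gripper_force: 48.9
```

Emit:
step_arm:
  moves:
    - {"rx":0,"ry":0,"rz":0,"dx":0,"dy":3,"dz":0,"gripper":-1}
    - {"rx":0,"ry":0,"rz":0,"dx":0,"dy":5,"dz":0,"gripper":-1}
    - {"rx":0,"ry":0,"rz":0,"dx":0,"dy":7,"dz":0,"gripper":-1}
    - {"rx":0,"ry":0,"rz":0,"dx":0,"dy":9,"dz":0,"gripper":-1}
    - {"rx":0,"ry":0,"rz":0,"dx":0,"dy":10,"dz":0,"gripper":-1}
    - {"rx":0,"ry":0,"rz":0,"dx":0,"dy":10,"dz":0,"gripper":-1}
    - {"rx":0,"ry":0,"rz":0,"dx":0,"dy":10,"dz":0,"gripper":-1}
    - {"rx":0,"ry":0,"rz":0,"dx":0,"dy":10,"dz":0,"gripper":-1}
    - {"rx":0,"ry":0,"rz":0,"dx":0,"dy":10,"dz":0,"gripper":-1}
    - {"rx":0,"ry":0,"rz":0,"dx":0,"dy":10,"dz":0,"gripper":-1}
    - {"rx":0,"ry":0,"rz":0,"dx":0,"dy":10,"dz":0,"gripper":-1}
    - {"rx":0,"ry":0,"rz":0,"dx":0,"dy":10,"dz":0,"gripper":-1}
    - {"rx":0,"ry":0,"rz":0,"dx":0,"dy":9,"dz":0,"gripper":-1}
    - {"rx":0,"ry":0,"rz":0,"dx":0,"dy":7,"dz":0,"gripper":-1}
    - {"rx":0,"ry":0,"rz":0,"dx":0,"dy":5,"dz":0,"gripper":-1}
    - {"rx":0,"ry":0,"rz":0,"dx":0,"dy":3,"dz":0,"gripper":-1}
    - {"rx":0,"ry":0,"rz":0,"dx":0,"dy":0,"dz":0,"gripper":-1}

```text
clock: 42.02
tcp_pos: [0.5699, 0.0146, 0.1444]
orientation: [2.244, 2.196, -0.0]
contact_force: [1.7, -4.3, 3.4]
grip_width: 0.0085
gripper_force: 49.3
```

Run:
```python
from h import *
to(.611,.0172,.1445,88.8)
for c in caps(): print(c[0],c[2],c[4])
snap('side','s6.png',(190,130,440,310),3)
```

```text
t 42.0 pos [0.5699 0.0146 0.1444] yaw 88.8 F [ 1.7 -4.3  3.4] grip 0.0085
  rz -0.0 dx 3.4 dy 41.0 dz -0.1
jar 50 [0.6465 0.0975]
fresh 53 [ 0.6508 -0.0737]
```

View pics/s6.png

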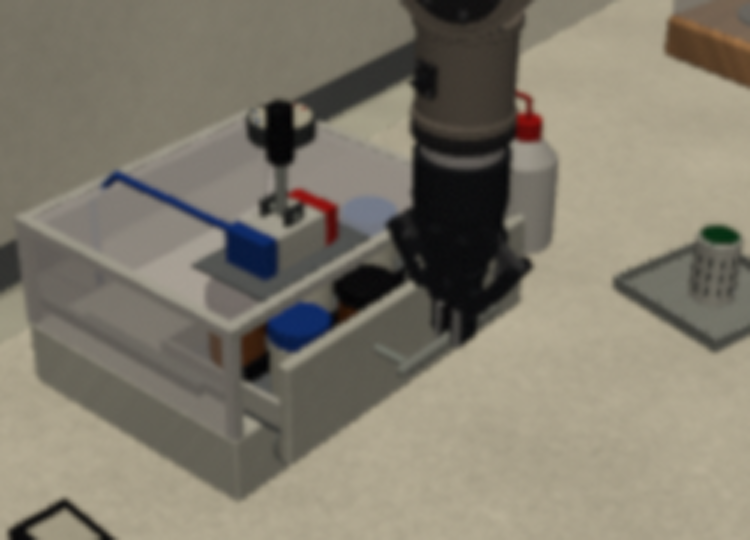

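The drawer is sliding in with the contents upright and roughly 45 mm to go. I'll continue gently.

Emit:
step_arm:
  moves:
    - {"rx":0,"ry":0,"rz":0,"dx":0,"dy":4,"dz":0,"gripper":-1}
    - {"rx":0,"ry":0,"rz":0,"dx":0,"dy":6,"dz":0,"gripper":-1}
    - {"rx":0,"ry":0,"rz":0,"dx":0,"dy":6,"dz":0,"gripper":-1}
    - {"rx":0,"ry":0,"rz":0,"dx":0,"dy":5,"dz":0,"gripper":-1}
    - {"rx":0,"ry":0,"rz":0,"dx":0,"dy":4,"dz":0,"gripper":-1}
    - {"rx":0,"ry":0,"rz":0,"dx":0,"dy":3,"dz":0,"gripper":-1}
    - {"rx":0,"ry":0,"rz":0,"dx":0,"dy":0,"dz":0,"gripper":-1}

```text
clock: 43.0
tcp_pos: [0.5972, 0.0137, 0.1443]
orientation: [2.244, 2.196, -0.002]
contact_force: [0.4, -6.3, 5.4]
grip_width: 0.0082
gripper_force: 49.5
```

Emit:
step_arm:
  moves:
    - {"rx":0,"ry":0,"rz":0,"dx":-1,"dy":3,"dz":0,"gripper":-1}
    - {"rx":0,"ry":0,"rz":0,"dx":-0.5,"dy":3,"dz":0,"gripper":-1}
    - {"rx":0,"ry":0,"rz":0,"dx":0,"dy":3,"dz":0,"gripper":-1}
    - {"rx":0,"ry":0,"rz":0,"dx":0,"dy":2,"dz":0,"gripper":-1}
    - {"rx":0,"ry":0,"rz":0,"dx":0,"dy":0,"dz":0,"gripper":-1}

```text
clock: 43.62
tcp_pos: [0.6073, 0.0133, 0.1444]
orientation: [-2.244, -2.198, 0.002]
contact_force: [-2.7, -3.7, 7.7]
grip_width: 0.009
gripper_force: 49.7
```

Emit:
step_arm:
  moves:
    - {"rx":0,"ry":0,"rz":0,"dx":0,"dy":3,"dz":0,"gripper":-1}
    - {"rx":0,"ry":0,"rz":0,"dx":0,"dy":2,"dz":0,"gripper":-1}
    - {"rx":0,"ry":0,"rz":0,"dx":0,"dy":0,"dz":0,"gripper":-1}

```text
clock: 44.0
tcp_pos: [0.6135, 0.0131, 0.1444]
orientation: [2.244, 2.197, 0.001]
contact_force: [2.4, -3.1, 4.0]
grip_width: 0.0089
gripper_force: 49.4
```

Emit:
step_arm:
  moves:
    - {"rx":0,"ry":0,"rz":0,"dx":0,"dy":3,"dz":0,"gripper":-1}
    - {"rx":0,"ry":0,"rz":0,"dx":0,"dy":0,"dz":0,"gripper":-1}

```text
clock: 44.25
tcp_pos: [0.6149, 0.0131, 0.1443]
orientation: [-2.244, -2.198, 0.004]
contact_force: [-2.9, -4.6, 9.2]
grip_width: 0.0088
gripper_force: 49.9
```

Emit:
step_arm:
  moves:
    - {"rx":0,"ry":0,"rz":0,"dx":0,"dy":2,"dz":0,"gripper":-1}
    - {"rx":0,"ry":0,"rz":0,"dx":0,"dy":0,"dz":0,"gripper":-1}

```text
clock: 44.5
tcp_pos: [0.6151, 0.0131, 0.1443]
orientation: [-2.242, -2.196, 0.009]
contact_force: [-10.2, -5.1, 14.6]
grip_width: 0.0087
gripper_force: 50.5
```

Emit:
step_arm:
  moves:
    - {"rx":0,"ry":0,"rz":0,"dx":0,"dy":2,"dz":0,"gripper":-1}
    - {"rx":0,"ry":0,"rz":0,"dx":0,"dy":0,"dz":0,"gripper":-1}

```text
clock: 44.75
tcp_pos: [0.6153, 0.0131, 0.1443]
orientation: [-2.24, -2.195, 0.014]
contact_force: [-16.4, -4.2, 19.4]
grip_width: 0.0088
gripper_force: 51.2
```

Emit:
step_arm:
  moves:
    - {"rx":0,"ry":0,"rz":0,"dx":0,"dy":-4,"dz":0,"gripper":-1}
    - {"rx":0,"ry":0,"rz":0,"dx":0,"dy":0,"dz":0,"gripper":-0.46}
    - {"rx":0,"ry":0,"rz":0,"dx":0,"dy":0,"dz":0,"gripper":-0.46}
    - {"rx":0,"ry":0,"rz":0,"dx":0,"dy":0,"dz":-10,"gripper":-0.46}
    - {"rx":0,"ry":0,"rz":0,"dx":0,"dy":0,"dz":-25,"gripper":-0.46}
    - {"rx":0,"ry":0,"rz":0,"dx":0,"dy":-10,"dz":-40,"gripper":-0.46}
    - {"rx":0,"ry":0,"rz":0,"dx":0,"dy":-50,"dz":-50,"gripper":-0.46}
    - {"rx":0,"ry":0,"rz":0,"dx":0,"dy":-60,"dz":-40,"gripper":-0.46}
    - {"rx":0,"ry":0,"rz":0,"dx":0,"dy":0,"dz":0,"gripper":-0.46}

```text
clock: 45.88
tcp_pos: [0.5084, 0.0167, 0.3017]
orientation: [2.239, 2.197, 0.004]
contact_force: [0.7, 0.8, 0.5]
grip_width: 0.0232
gripper_force: 0.0
```

Run:
```python
from h import *
to(.7118,.03,.287,88.8)
snap('top','t3.png',(250,90,450,240),3.6); snap('side','s7.png',(190,130,440,310),3)
```

```text
t 45.9 pos [0.5084 0.0167 0.3017] yaw 88.9 F [0.7 0.8 0.5] grip 0.0232
  rz 0.1 dx 17.5 dy 203.1 dz 14.7
```

View pics/t3.png

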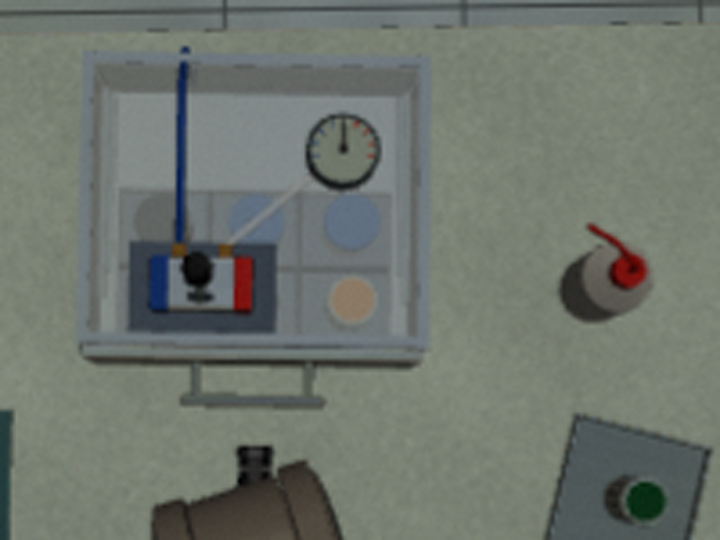

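View pics/s7.png

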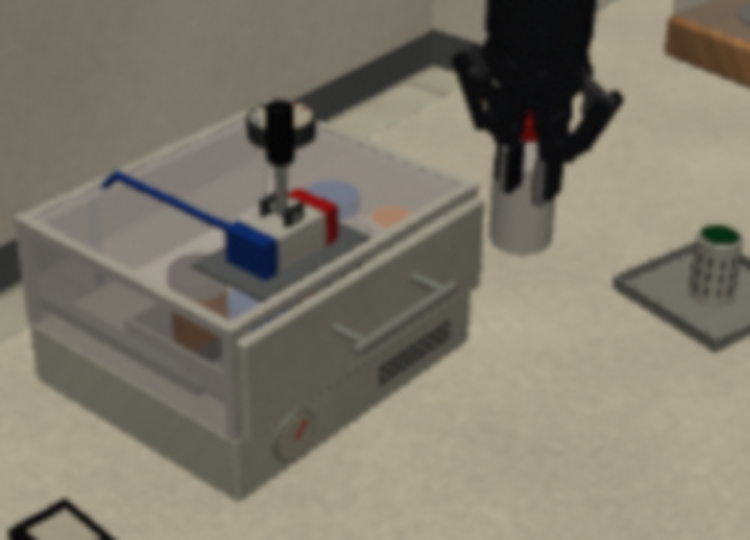

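The drawer front is flush with the cabinet (top crop y≈350, side view edge (240,340)–(480,205)), the lever is centred at (197,268), and the jars are standing behind the hood. Next I'll bring the closed fingers to the lever's right side.

Emit:
step_arm:
  moves:
    - {"rx":0,"ry":0,"rz":0,"dx":-1.5,"dy":0,"dz":0,"gripper":-1}
    - {"rx":0,"ry":0,"rz":0,"dx":-1.5,"dy":40.7,"dz":0,"gripper":-1}
    - {"rx":0,"ry":0,"rz":0,"dx":-1.5,"dy":40.7,"dz":0,"gripper":-1}
    - {"rx":0,"ry":0,"rz":0,"dx":-1.5,"dy":40.7,"dz":0,"gripper":-1}
    - {"rx":0,"ry":0,"rz":0,"dx":-1.5,"dy":40.7,"dz":0,"gripper":-1}
    - {"rx":0,"ry":0,"rz":0,"dx":0,"dy":40.7,"dz":0,"gripper":-1}
    - {"rx":0,"ry":0,"rz":0,"dx":0,"dy":0,"dz":0,"gripper":-1}
    - {"rx":0,"ry":0,"rz":0,"dx":0,"dy":0,"dz":0,"gripper":-1}

```text
clock: 46.98
tcp_pos: [0.7126, 0.0044, 0.2961]
orientation: [-2.242, -2.197, 0.003]
contact_force: [0.1, -0.1, -0.6]
grip_width: -0.0
gripper_force: 0.0
```

Run:
```python
from h import *
to(.7118,.03,.287,88.8)
h=pix2z('top',(252/3.6+250-.35,402/3.6+90-.35),.132); print(h)
snap('side','s8.png',(240,110,400,230),4)
```

```text
t 47.0 pos [0.7126 0.0044 0.2961] yaw 88.8 F [ 0.1 -0.1 -0.6] grip -0.0000
  rz 0.0 dx 25.6 dy -1.3 dz 9.1
[0.61366316 0.01589488 0.132     ]
```

View pics/s8.png

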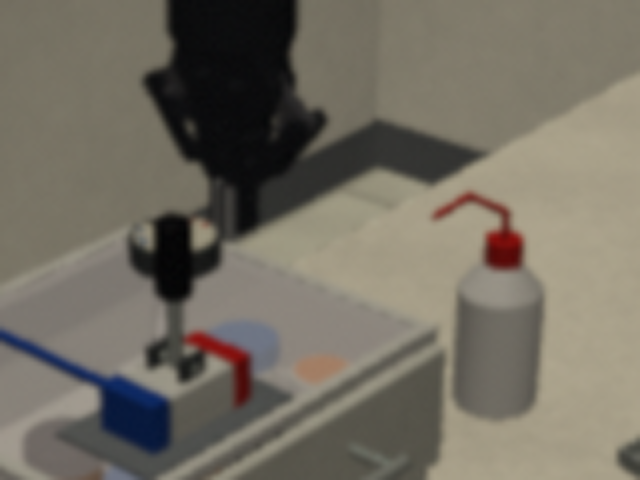

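The closed fingers are to the right of the lever grip, which is at (172,255) and undisturbed. Now I'll lower and push toward blue.

Emit:
step_arm:
  moves:
    - {"rx":0,"ry":0,"rz":0,"dx":0,"dy":-1,"dz":10,"gripper":-1}
    - {"rx":0,"ry":0,"rz":0,"dx":10,"dy":0,"dz":0,"gripper":-1}
    - {"rx":0,"ry":0,"rz":0,"dx":10,"dy":0,"dz":0,"gripper":-1}
    - {"rx":0,"ry":0,"rz":0,"dx":8,"dy":0,"dz":0,"gripper":-1}
    - {"rx":0,"ry":0,"rz":0,"dx":7,"dy":0,"dz":0,"gripper":-1}
    - {"rx":0,"ry":0,"rz":0,"dx":7,"dy":0,"dz":0,"gripper":-1}
    - {"rx":0,"ry":0,"rz":0,"dx":6,"dy":0,"dz":0,"gripper":-1}
    - {"rx":0,"ry":0,"rz":0,"dx":5,"dy":0,"dz":0,"gripper":-1}
    - {"rx":0,"ry":0,"rz":0,"dx":0,"dy":0,"dz":0,"gripper":-1}

```text
clock: 48.15
tcp_pos: [0.7134, 0.056, 0.2883]
orientation: [2.244, 2.196, -0.001]
contact_force: [-0.6, -4.9, 3.9]
grip_width: -0.0003
gripper_force: 3.2
```

Emit:
step_arm:
  moves:
    - {"rx":0,"ry":0,"rz":0,"dx":3,"dy":0,"dz":0,"gripper":-1}
    - {"rx":0,"ry":0,"rz":0,"dx":2,"dy":0,"dz":0,"gripper":-1}
    - {"rx":0,"ry":0,"rz":0,"dx":0,"dy":0,"dz":0,"gripper":-1}

```text
clock: 48.52
tcp_pos: [0.7135, 0.0599, 0.288]
orientation: [2.245, 2.195, -0.003]
contact_force: [-0.5, -6.9, 3.6]
grip_width: -0.0002
gripper_force: 3.7
```

Emit:
step_arm:
  moves:
    - {"rx":0,"ry":0,"rz":0,"dx":3,"dy":0,"dz":0,"gripper":-1}
    - {"rx":0,"ry":0,"rz":0,"dx":3,"dy":0,"dz":0,"gripper":-1}
    - {"rx":0,"ry":0,"rz":0,"dx":0,"dy":0,"dz":0,"gripper":-1}
    - {"rx":0,"ry":0,"rz":0,"dx":0,"dy":0,"dz":0,"gripper":-1}

```text
clock: 49.02
tcp_pos: [0.7136, 0.064, 0.2874]
orientation: [2.246, 2.192, -0.006]
contact_force: [-0.3, -8.6, 1.5]
grip_width: -0.0
gripper_force: 4.4
```

Emit:
step_arm:
  moves:
    - {"rx":0,"ry":0,"rz":0,"dx":3,"dy":0,"dz":0,"gripper":-1}
    - {"rx":0,"ry":0,"rz":0,"dx":0,"dy":0,"dz":0,"gripper":-1}
    - {"rx":0,"ry":0,"rz":0,"dx":0,"dy":0,"dz":0,"gripper":-1}

```text
clock: 49.4
tcp_pos: [0.7137, 0.0643, 0.2873]
orientation: [2.247, 2.188, -0.011]
contact_force: [-2.2, -14.3, 2.3]
grip_width: 0.0004
gripper_force: 6.8
```

The lever is at its stop: y no longer moves and the force jumps to 14 N. I'll hold it 4 s.

Emit:
step_arm:
  moves:
    - {"rx":0,"ry":0,"rz":0,"dx":1,"dy":0,"dz":0,"gripper":-1}
    - {"rx":0,"ry":0,"rz":0,"dx":0,"dy":0,"dz":0,"gripper":-1}
    - {"rx":0,"ry":0,"rz":0,"dx":0,"dy":0,"dz":0,"gripper":-1}
    - {"rx":0,"ry":0,"rz":0,"dx":0,"dy":0,"dz":0,"gripper":-1}
    - {"rx":0,"ry":0,"rz":0,"dx":0,"dy":0,"dz":0,"gripper":-1}
    - {"rx":0,"ry":0,"rz":0,"dx":0,"dy":0,"dz":0,"gripper":-1}
    - {"rx":0,"ry":0,"rz":0,"dx":0,"dy":0,"dz":0,"gripper":-1}
    - {"rx":0,"ry":0,"rz":0,"dx":0,"dy":0,"dz":0,"gripper":-1}
    - {"rx":0,"ry":0,"rz":0,"dx":0,"dy":0,"dz":0,"gripper":-1}
    - {"rx":0,"ry":0,"rz":0,"dx":0,"dy":0,"dz":0,"gripper":-1}
    - {"rx":0,"ry":0,"rz":0,"dx":0,"dy":0,"dz":0,"gripper":-1}
    - {"rx":0,"ry":0,"rz":0,"dx":0,"dy":0,"dz":0,"gripper":-1}
    - {"rx":0,"ry":0,"rz":0,"dx":0,"dy":0,"dz":0,"gripper":-1}
    - {"rx":0,"ry":0,"rz":0,"dx":0,"dy":0,"dz":0,"gripper":-1}
    - {"rx":0,"ry":0,"rz":0,"dx":0,"dy":0,"dz":0,"gripper":-1}
    - {"rx":0,"ry":0,"rz":0,"dx":0,"dy":0,"dz":0,"gripper":-1}
    - {"rx":0,"ry":0,"rz":0,"dx":0,"dy":0,"dz":0,"gripper":-1}
    - {"rx":0,"ry":0,"rz":0,"dx":0,"dy":0,"dz":0,"gripper":-1}

```text
clock: 51.65
tcp_pos: [0.7137, 0.0644, 0.2873]
orientation: [2.247, 2.187, -0.012]
contact_force: [-2.1, -15.1, 1.9]
grip_width: 0.0
gripper_force: 7.6
```

Emit:
step_arm:
  moves:
    - {"rx":0,"ry":0,"rz":0,"dx":0,"dy":0,"dz":0,"gripper":-1}
    - {"rx":0,"ry":0,"rz":0,"dx":0,"dy":0,"dz":0,"gripper":-1}
    - {"rx":0,"ry":0,"rz":0,"dx":0,"dy":0,"dz":0,"gripper":-1}
    - {"rx":0,"ry":0,"rz":0,"dx":0,"dy":0,"dz":0,"gripper":-1}
    - {"rx":0,"ry":0,"rz":0,"dx":0,"dy":0,"dz":0,"gripper":-1}
    - {"rx":0,"ry":0,"rz":0,"dx":0,"dy":0,"dz":0,"gripper":-1}
    - {"rx":0,"ry":0,"rz":0,"dx":0,"dy":0,"dz":0,"gripper":-1}
    - {"rx":0,"ry":0,"rz":0,"dx":0,"dy":0,"dz":0,"gripper":-1}
    - {"rx":0,"ry":0,"rz":0,"dx":0,"dy":0,"dz":0,"gripper":-1}
    - {"rx":0,"ry":0,"rz":0,"dx":0,"dy":0,"dz":0,"gripper":-1}
    - {"rx":0,"ry":0,"rz":0,"dx":0,"dy":0,"dz":0,"gripper":-1}
    - {"rx":0,"ry":0,"rz":0,"dx":0,"dy":0,"dz":0,"gripper":-1}
    - {"rx":0,"ry":0,"rz":0,"dx":0,"dy":0,"dz":0,"gripper":-1}
    - {"rx":0,"ry":0,"rz":0,"dx":0,"dy":0,"dz":0,"gripper":-1}

```text
clock: 53.4
tcp_pos: [0.7137, 0.0644, 0.2873]
orientation: [2.247, 2.187, -0.012]
contact_force: [-2.3, -14.8, 3.8]
grip_width: 0.0002
gripper_force: 7.6
```

Emit:
step_arm:
  moves:
    - {"rx":0,"ry":0,"rz":0,"dx":-5,"dy":0,"dz":0,"gripper":-1}
    - {"rx":0,"ry":0,"rz":0,"dx":-5,"dy":0,"dz":0,"gripper":-1}
    - {"rx":0,"ry":0,"rz":0,"dx":-5,"dy":0,"dz":0,"gripper":-1}
    - {"rx":0,"ry":0,"rz":0,"dx":-5,"dy":0,"dz":0,"gripper":-1}
    - {"rx":0,"ry":0,"rz":0,"dx":-5,"dy":0,"dz":0,"gripper":-1}
    - {"rx":0,"ry":0,"rz":0,"dx":-5,"dy":0,"dz":0,"gripper":-1}
    - {"rx":0,"ry":0,"rz":0,"dx":-5,"dy":0,"dz":0,"gripper":-1}
    - {"rx":0,"ry":0,"rz":0,"dx":-20,"dy":0,"dz":0,"gripper":-1}
    - {"rx":0,"ry":0,"rz":0,"dx":-30,"dy":0,"dz":0,"gripper":-1}
    - {"rx":0,"ry":0,"rz":0,"dx":-40,"dy":0,"dz":-40,"gripper":-1}
    - {"rx":0,"ry":0,"rz":0,"dx":-40,"dy":-50,"dz":0,"gripper":-1}
    - {"rx":0,"ry":0,"rz":0,"dx":-40,"dy":-50,"dz":0,"gripper":-1}
    - {"rx":0,"ry":0,"rz":0,"dx":-40,"dy":-50,"dz":0,"gripper":-1}
    - {"rx":0,"ry":0,"rz":0,"dx":-40,"dy":-30,"dz":0,"gripper":-1}
    - {"rx":0,"ry":0,"rz":0,"dx":0,"dy":0,"dz":0,"gripper":-1}
    - {"rx":0,"ry":0,"rz":0,"dx":0,"dy":0,"dz":0,"gripper":-1}

```text
clock: 55.4
tcp_pos: [0.5312, -0.2062, 0.328]
orientation: [-2.244, -2.198, -0.001]
contact_force: [0.4, 0.1, 1.4]
grip_width: 0.0001
gripper_force: 0.0
```

Run:
```python
from h import *
to(.6,-.2,.3,88.8)
a=r.grab_frame('top')[85:285,180:460]; b=r.grab_frame('side')[130:330,180:460]
cv2.imwrite('pics/f.png',cv2.resize(np.vstack([a,b]),None,fx=1.5,fy=1.5))
```

```text
t 55.4 pos [ 0.5312 -0.2062  0.328 ] yaw 88.8 F [0.4 0.1 1.4] grip 0.0001
  rz 0.0 dx 7.7 dy 68.6 dz 28.0
```

View pics/f.png

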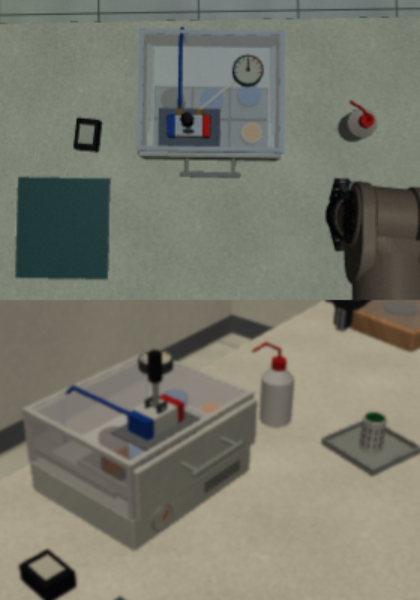

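The final picture shows the drawer shut (180,155), the lever upright again (155,365), the spent canister standing in the tray (374,430), the mat empty and the bystanders in place. I'll hand the job in.

```bash
python3 -c "
from bench import r
print(r.hand_in())"
```

```text
the job is handed in; nothing more can be done
None
```

Job handed in after 55 s on the robot's clock: the spent canister stands in the tray, the fresh canister and all three blue-capped jars are in the drawer with the two ambers, the drawer is shut, and the lever was held at its blue-side stop for about 4 s and is back at centre; no verdict came back.

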